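Rehang the ear defenders and shield the pipe joint

ROBOT

A 7-joint arm with a two-finger parallel gripper is mounted at the origin on the work surface. World frame = base frame: x ahead of the robot, y to its left, z up, the work surface at z = 0. Lengths are in m, angles in rad, forces in N, time in s.
With the tool pointing down it reaches from about 0.375 to 0.925 m from the base axis. Payload 3.1 kg.
Tool frame: the origin (TCP) lies on the centre line of the jaws, within the pads' length; the fingertips stand 25 mm ahead of it and the grasp point (between the pads) lies 6 mm ahead of it (tips_ahead is the distance from the TCP to the fingertips, in m); z points along the fingers, y is the direction in which the jaws open and shut (so a half turn about z gives the same grasp; the last joint's range is limited). The gripper opens to 85 mm and grips with 20 to 120 N. Pads are 22 mm wide; open, the fingers measure 114 mm over their backs; the gripper's body (76 mm by 85 mm) begins 54 mm behind the grasp point. The pads swing forward as they close: fully open they stand 13 mm farther back than shut.
Start: joints at [1.236, 0.383, 0.044, 1.598, -0.018, 1.161, -0.05], TCP at [0.153, -0.632, 0.227] pointing down, gripper open.
Joint ranges: [-2.61, 2.61], [-0.41, 2.15], [-1.48, 1.57], [0, 2.5], [-1.57, 4.71], [0.05, 1.97], [-2.85, 2.85]. Speed limits (rad/s): [2.79, 2.79, 3.14, 3.14, 3.14, 3.14, 3.14].

INTERFACE

Orientations are given as a 3x3 rotation matrix whose columns are the frame's x, y, z axes.
In Python, from rig import read_state, get_image, calibration, sign_off, tips_ahead gives the robot as it stands. The module is installed in compiled form; this text tells all that it offers.
- The arm moves only by the shell command python3 -m crank 'ROWS' [FORCE]. ROWS is JSON, a list of rows, each a list of 7 numbers: the shift along the world's x, y, z in mm, then the turn, a rotation vector about the world's x, y, z in rad, then the closure in counts, from 0 (fully open) to 255 (shut). A call has 1 to 8 rows; each row is the pose to reach, as a shift and turn from the pose commanded when the call began; what a row does not reach only later rows make up. A row lasts 1/8 s, in which the tool goes at most 62.5 mm and 10.7 degrees, less where a joint would pass 70% of its speed; a pose out of reach is approached as far as the arm can. A call with a gripper value outside its range is refused whole. The fingers move at their own pace and stop on an object; FORCE is the grip in N (left out, the last holds). Time passes only in rows, so rows that repeat a pose let the fingers close. It gives the time, the measured TCP pose, the force and the opening at its end, in the units of the state.
- read_state(): the state, without advancing time (a new reading comes with each control period).
- get_image(name): name is "scene" or "side" or "wrist"; returns the picture (480x640x3 uint8, red, green, blue); there is no depth.
- calibration(name): a dict with "fov_y" (degrees; the focal length in pixels is half the picture's height over the tangent of half this angle, whatever the lens; pixels are square), "cx", "cy" (the principal point, pixels), "extrinsics" (4x4, takes a point from camera to world coordinates). Camera axes: x right, y down, z forward; pixel columns grow to the right and rows downward; lengths in m; the calibration is good to about 2 mm. A picture is of the moment at which its call begins: read the wrist's pose just before it. calibration takes no time and is no camera call; for the wrist camera it gives the pose at the moment of the call.
- sign_off(): hands the job in, once; it reports no verdict.
The state is a dict: "time": time; "joints": joint angles; "joint_vel": joint speeds; "joint_torque": joint torques, N m; "tcp_pos": TCP position; "tool_rot": TCP orientation; "wrist_force": force on the tool from outside, world axes, zero at the start; "moment": the same for the moment, N m; "opening": opening from 0.0 (shut) to 1.0 (fully open).
Only numpy, scipy, OpenCV 4.12 (cv2) and the standard library are available. Lean on these libraries where they do the work, as an engineer would, in place of code of your own. Each camera call takes 0.05 s, during which the arm holds its last target.

TASK

Someone has left the ear defenders hanging on the fuel pipe's flange joint. First hang them over the grab rail instead, clear of its posts, a cup on either side and hanging free. Then lower the spray shield gently over the flange joint until it sits fully down, centred so that it covers both flanges, and leave everything else on the bench undisturbed.

Things in the scene. Friction and masses are not known exactly. Their poses are not given: they have to be found in the camera images.
- ears: ear defenders: stiff black headband (inverted U), two round grey cups; rigid, 180 mm across, 0.25 kg. Origin: middle of the crown's underside, which rests on the bar. x cup to cup, y across the band, z up. Crown block 54 (x) x 34 (y) x 16 mm (z) above the origin: pinch along y; the bar is right beneath. Gap between cups 96 mm; they reach 121 mm below the origin. Start: hung on the flange joint
- shield: spray shield: inverted U of sheet metal with a dark grip bar on top, stands on its lower edges, 70 mm long (y), 102 wide (x), 0.45 kg. Origin: centre of underside, z up; half a turn is the same. Inside 86 mm wide, underside of flat roof at z 88 mm, roof top at 91. Grip bar 12 (x) x 64 (y) mm, from z 118 to 131 mm: pinch along x
- rail_mid (a point): middle of the steel grab rail's bar, on its axis, 158 mm above the bench; y along the bar, 24 mm diameter, posts of the same thickness at y = +120 and -120 mm. Properly hung, the ear defenders' origin is 12 mm above this point and their y lies along the bar. Fixed
- joint_mid (a point): centre of the flange joint, on the pipe axis, 130 mm above the bench; y along the pipe. Two flanges of 76 mm diameter, together 40 mm long, bolt heads 8 mm proud each end; white pipe 36 mm thick turning down to the bench at y = +130 and -130 mm. Fitted, the shield's roof rests on the flanges: its origin 50 mm below this point, its y along the pipe. Fixed
- rail: the grab rail on its two posts, fixed; origin on the bench under its middle, y along the bar
- pipe: the pipe run with the flange joint, fixed; origin on the bench under the joint, y along the pipe
- grease_can: bystander: closed white tin, 64 mm across, 85 mm tall; origin under its centre
- water_bottle: bystander: clear bottle with a green cap, 70 mm across, 190 mm tall; origin under its centre
- screwdriver: bystander: screwdriver with an orange handle lying on the bench, about 200 mm long; its x axis runs along it towards the tip
- wrench: bystander: steel wrench lying on the bench, about 180 mm long; its x axis runs along it
- parts_tray: bystander: empty open dark steel tray 140 x 180 x 35 mm; origin under its centre
- bearing_ring: bystander: steel ring 90 mm across, 24 mm tall, lying flat; origin under its centre
There are look-alikes about, which are no part of the job. Leave any brown or purple look-alike of the shield alone.

How it is judged:
On the way, in this order (a step that is already met when the one before it is completed fails the run):
1. the ear defenders hang free over the grab rail, released (x of ears in the frame of rail_mid between -0.03 and 0.03 m and y of ears in the frame of rail_mid between -0.09 and 0.09 m and z of ears in the frame of rail_mid between 0.002 and 0.022 m and angle between ears's own z axis and vertical below 0.4 rad and angle between the y axis of ears and the y axis of rail_mid, either way round below 0.6 rad and contact force between ears and rail above 0.3 N and contact force between ears and the fingers below 0.05 N and linear speed of ears below 0.05 m/s and angular speed of ears below 0.5 rad/s), for 0.2 s.
2. the spray shield sits over the flange joint, released (x of shield in the frame of joint_mid between -0.01 and 0.01 m and y of shield in the frame of joint_mid between -0.014 and 0.014 m and z of shield in the frame of joint_mid between -0.056 and -0.044 m and angle between shield's own z axis and vertical below 0.15 rad and angle between the y axis of shield and the y axis of joint_mid, either way round below 0.2 rad and contact force between shield and pipe above 0.5 N and contact force between shield and the fingers below 0.05 N and linear speed of shield below 0.03 m/s and angular speed of shield below 0.3 rad/s), for 0.2 s.
At the end, for the whole second after the job is handed in: Released, at rest. Ear defenders on the rail: crown within 90 mm of its middle along, 30 across, 10 in height; tilt < 0.4, within 0.6 rad of square. Shield on the flanges: within 14 mm of the middle along, 10 across, 6 in height; tilt < 0.15, within 0.2 rad of the pipe's line (all of step 1 and all of step 2); the robot touches nothing.
It fails at once if the spray shield is dropped or slammed onto the joint (faster than 0.45 m/s when closer than 75 mm) (distance between shield and joint_mid below 0.075 m and linear speed of shield above 0.45 m/s).
It fails at once if a bystander is shifted by more than 40 mm (distance of any of grease_can, water_bottle, screwdriver, wrench, parts_tray, bearing_ring from where it was at the start of the episode above 0.04 m).
It also fails if it takes over 69 s, if anything falls off the work surface, if the arm or the gripper's body presses on something with over 40 N, if the wrist force passes 120 N, or if a joint passes its speed limit or range.

## Working session

There is one attempt and no reset: what is moved stays moved. The work goes in short steps, Python scripts to look and compute and a shell command to move; the robot and the scene stay as the last step left them, time stands still between calls to the robot, and variables do not carry over. Pictures are saved under pics/ and viewed, and the job is handed in when it is done.

```bash
mkdir -p pics; python3 - <<'E'
from rig import *
import cv2
for n in ["scene","side","wrist"]:
    c=calibration(n); print(n,c)
    cv2.imwrite(f"pics/{n}0.png",get_image(n)[:,:,::-1])
print(read_state(), tips_ahead)
E
```

```text
scene {'fov_y': 56.67837299491866, 'cx': 314.0523375963189, 'cy': 242.2825798861356, 'extrinsics': array([[-0.87777914,  0.37857404, -0.29357361,  0.85911934],
       [ 0.4790172 ,  0.70228498, -0.52662921,  0.60501444],
       [ 0.00680419, -0.60289095, -0.79779459,  1.09437208],
       [ 0.        ,  0.        ,  0.        ,  1.        ]])}
side {'fov_y': 57.252099878923694, 'cx': 318.7970399534586, 'cy': 234.4821041094869, 'extrinsics': array([[-0.96133678, -0.19039602,  0.19894964,  0.3293606 ],
       [-0.27531625,  0.64955925, -0.70871273,  0.60781654],
       [ 0.00570651, -0.73608568, -0.67686432,  0.74375199],
       [ 0.        ,  0.        ,  0.        ,  1.        ]])}
wrist {'fov_y': 68.41763706576091, 'cx': 317.30474569064455, 'cy': 244.0523769972763, 'extrinsics': array([[ 0.23431161, -0.92189316, -0.30856293,  0.23075834],
       [-0.97215808, -0.22304307, -0.07183637, -0.6130629 ],
       [-0.00259736,  0.31680404, -0.94848746,  0.37262324],
       [ 0.        ,  0.        ,  0.        ,  1.        ]])}
{'time': 0.15, 'joints': array([ 1.23620003,  0.38365257,  0.04380665,  1.59924485, -0.01791246,
        1.16121804, -0.04987617]), 'joint_vel': array([-4.19776892e-04, -1.11383953e-03,  2.60637102e-03, -4.28475580e-03,
       -3.87113325e-04, -8.02250818e-05,  3.28101484e-04]), 'joint_torque': array([ 1.29283435e-03, -4.34053552e+01,  1.02668077e+00, -2.49978268e+01,
        1.08055715e-02,  7.31521126e-03, -3.38174664e-05]), 'tcp_pos': array([ 0.15232946, -0.63110502,  0.22625711]), 'tool_rot': array([[ 9.72064138e-01,  2.34714665e-01, -5.81026386e-04],
       [ 2.34715369e-01, -9.72061979e-01,  2.05048049e-03],
       [-8.35158186e-05, -2.12957437e-03, -9.99997729e-01]]), 'wrist_force': array([-0.8886114 ,  1.06732355,  0.30003141]), 'moment': array([ 0.04427753,  0.031133  , -0.03775122]), 'opening': 0.9974529097978936} 0.025
```

View pics/scene0.png

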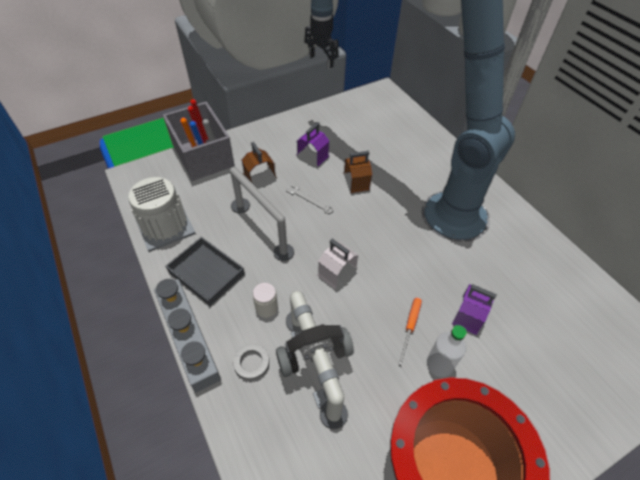

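View pics/side0.png

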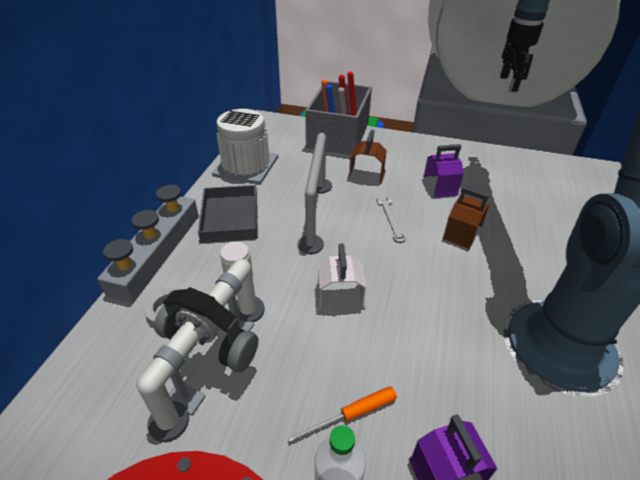

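View pics/wrist0.png

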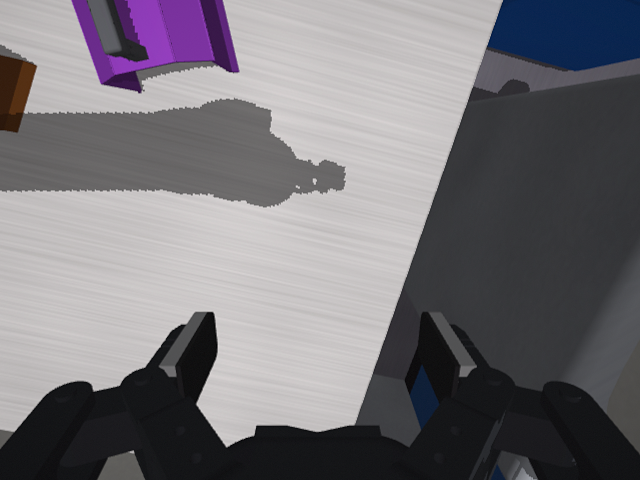

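The scene view shows the white shield near (338,265), the ears on the joint near (316,350), and the rail from (237,180) to (283,245). The side view shows the shield at (340,285), the ears at (205,320), and the rail from (320,140) to (310,240). Next I'll zoom in.

```bash
cat > h.py <<'E'
import numpy as np, cv2
from rig import *
def K(n):
    c=calibration(n); f=240/np.tan(np.radians(c["fov_y"]/2)); return c,f
def ray(n,uv,c=None):
    c=c or calibration(n); f=240/np.tan(np.radians(c["fov_y"]/2)); E=np.array(c["extrinsics"])
    d=E[:3,:3]@np.array([(uv[0]-c["cx"])/f,(uv[1]-c["cy"])/f,1.0]); return E[:3,3],d/np.linalg.norm(d)
def onz(n,uv,z,c=None):
    o,d=ray(n,uv,c); return o+d*(z-o[2])/d[2]
def tri(rays):
    A=np.zeros((3,3));b=np.zeros(3)
    for o,d in rays:
        P=np.eye(3)-np.outer(d,d);A+=P;b+=P@o
    p=np.linalg.solve(A,b); return p,[1000*np.linalg.norm((np.eye(3)-np.outer(d,d))@(p-o)) for o,d in rays]
def t2(a,b): return tri([ray("scene",a),ray("side",b)])
def proj(n,p,c=None):
    c=c or calibration(n); f=240/np.tan(np.radians(c["fov_y"]/2)); E=np.array(c["extrinsics"])
    q=E[:3,:3].T@(np.array(p)-E[:3,3]); return np.array([c["cx"]+f*q[0]/q[2],c["cy"]+f*q[1]/q[2]])
def crop(src,x0,y0,w,h,s,out):
    im=cv2.imread(src)[y0:y0+h,x0:x0+w]; im=cv2.resize(im,None,fx=s,fy=s,interpolation=cv2.INTER_CUBIC)
    for x in range((x0+19)//20*20,x0+w,20):
        cv2.putText(im,str(x),((x-x0)*s,8),0,.35,(0,0,255),1); cv2.line(im,((x-x0)*s,10),((x-x0)*s,16),(0,0,255),1)
    for y in range((y0+19)//20*20,y0+h,20):
        cv2.putText(im,str(y),(0,(y-y0)*s+4),0,.35,(0,0,255),1); cv2.line(im,(22,(y-y0)*s),(28,(y-y0)*s),(0,0,255),1)
    cv2.imwrite(out,im)
E
python3 - <<'E'
from h import *
p=read_state()["tcp_pos"]
print(proj("scene",p),proj("side",p),proj("scene",[0,0,0]),proj("side",[0,0,0]))
crop("pics/scene0.png",220,160,160,130,5,"pics/cs1.png")
crop("pics/scene0.png",240,280,140,150,4,"pics/cs2.png")
crop("pics/side0.png",280,120,100,200,3,"pics/cd1.png")
crop("pics/side0.png",120,230,160,220,3,"pics/cd2.png")
import cv2,numpy as np
a=cv2.imread("pics/cs1.png");print(a.shape)
E
```

```text
[320.4720889   66.61199157] [506.14196956  90.70073509] [454.85094471 214.43901874] [561.63304395 343.49785751]
(650, 800, 3)
```

View pics/cs1.png

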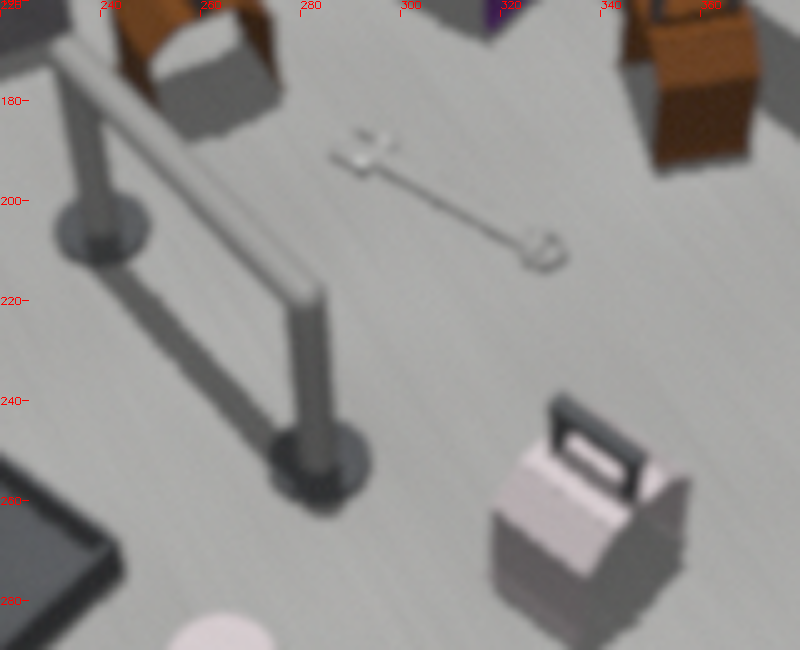

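View pics/cs2.png

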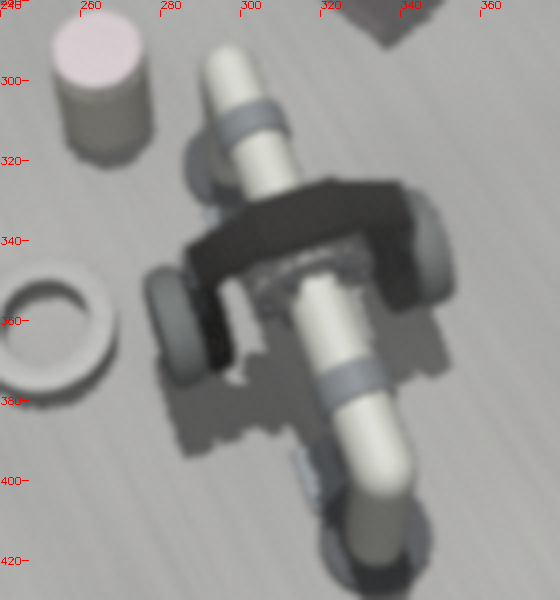

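View pics/cd1.png

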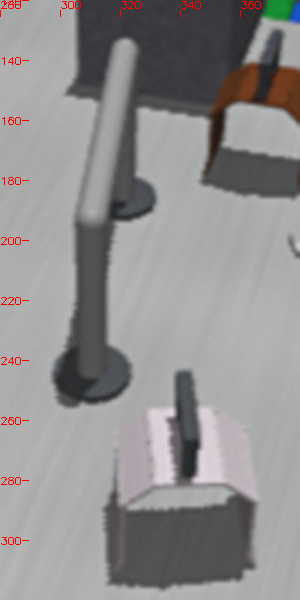

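View pics/cd2.png

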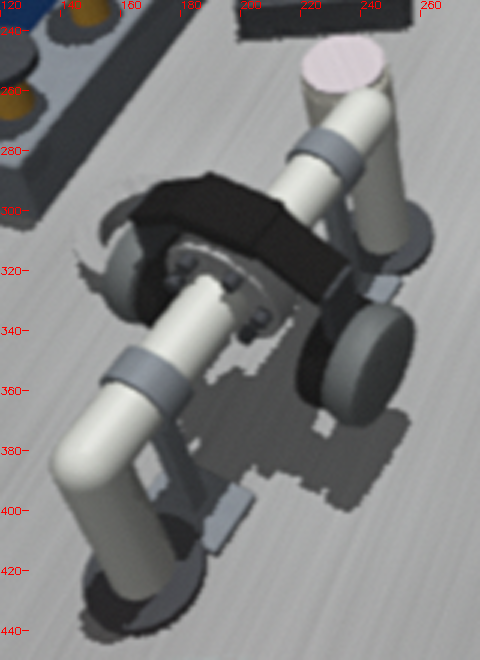

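```bash
python3 - <<'E'
from h import *
np.set_printoptions(precision=4,suppress=True)
for n,a,b in [("crown",(314,335),(192,302)),("railfar",(232.5,171),(321,135)),("railnear",(280.5,218),(309,190)),("grip A",(332,241),(341,245)),("grip B",(346,254),(343,270)),
 ("elbowfar",(296,294),(245,262)),("elbownear",(335,397),(143,384)),("clampfar",(303,309),(229,281)),("clampnear",(327,375),(169,357))]:
    print(n,*t2(a,b))
for a in [(240,206),(284,253)]: print("railbase",onz("scene",a,0))
for a in [(323,187),(310.5,244)]: print("railbase side",onz("side",a,0))
for a in [(335,418)]: print("pipebase",onz("scene",a,0))
for a in [(168,428),(249,308)]: print("pipebase side",onz("side",a,0))
E
```

```text
crown [0.6472 0.2298 0.1807] [np.float64(1.1207085450398666), np.float64(1.1207085450399332)]
railfar [ 0.6003 -0.364   0.1619] [np.float64(3.204043178130848), np.float64(3.2040431781309424)]
railnear [ 0.5583 -0.1234  0.1687] [np.float64(1.3542183806175432), np.float64(1.3542183806175052)]
grip A [ 0.4585 -0.0132  0.1316] [np.float64(1.9056777083255871), np.float64(1.905677708325643)]
grip B [0.4412 0.0338 0.1142] [np.float64(0.19974007060649673), np.float64(0.1997400706065137)]
elbowfar [0.6218 0.0898 0.1368] [np.float64(2.7735790182451345), np.float64(2.773579018245275)]
elbownear [0.6667 0.3602 0.139 ] [np.float64(1.7223509133541202), np.float64(1.722350913354393)]
clampfar [0.6287 0.1408 0.1405] [np.float64(0.9410086846499441), np.float64(0.9410086846499577)]
clampnear [0.6565 0.3073 0.133 ] [np.float64(0.584007209273509), np.float64(0.5840072092733919)]
railbase [ 0.5988 -0.3636  0.    ]
railbase [ 0.5559 -0.1249  0.    ]
railbase side [ 0.5912 -0.3652  0.    ]
railbase side [ 0.558  -0.1322 -0.    ]
pipebase [0.6632 0.3654 0.    ]
pipebase side [0.6593 0.3642 0.    ]
pipebase side [ 0.6263  0.0911 -0.    ]
```

```bash
python3 -m crank '[[30,51,16,0,0,-0.03,0],[60,102,32,0,0,-0.06,0],[90,153,48,0,0,-0.09,0],[120,204,64,0,0,-0.12,0],[150,255,80,0,0,-0.15,0],[180,306,96,0,0,-0.18,0],[210,357,112,0,0,-0.21,0],[240,408,130,0,0,-0.24,0]]'; python3 -m crank '[[34,56,0,0,0,-0.02,0],[68,112,0,0,0,-0.04,0],[102,168,0,0,0,-0.06,0],[136,224,0,0,0,-0.08,0],[170,280,0,0,0,-0.1,0],[204,336,0,0,0,-0.12,0],[238,392,0,0,0,-0.145,0],[268,450,0,0,0,-0.145,0]]'
```

```text
time: 1.15
tcp_pos: [0.3928, -0.2219, 0.3575]
tool_rot: [[1.0, -0.004, -0.0], [-0.004, -1.0, -0.0], [-0.0, 0.0, -1.0]]
wrist_force: [1.1, -1.3, -0.6]
opening: 0.999
time: 2.15
tcp_pos: [0.6504, 0.2058, 0.3566]
tool_rot: [[0.989, -0.15, -0.001], [-0.15, -0.989, -0.001], [-0.0, 0.001, -1.0]]
wrist_force: [0.8, -0.9, 0.9]
opening: 1.003
```

```bash
cat > snap.py <<'E'
import sys,pickle
from h import *
t=sys.argv[1]
c=calibration("wrist"); im=get_image("wrist"); c2=calibration("wrist")
print(np.abs(np.array(c["extrinsics"])-np.array(c2["extrinsics"])).max())
pickle.dump(c,open(f"pics/w{t}.pkl","wb")); cv2.imwrite(f"pics/w{t}.png",im[:,:,::-1])
s=read_state();print(s["time"],s["tcp_pos"],s["tool_rot"],s["joints"],s["wrist_force"])
E
python3 snap.py 1
```

```text
0.014940132054051508
2.2 [0.65021196 0.21752493 0.35385657] [[ 0.99049382 -0.13753888 -0.002245  ]
 [-0.13750927 -0.9904476   0.01023493]
 [-0.00363125 -0.00982893 -0.9999451 ]] [ 0.09388904  0.46464947 -0.68830583  1.31043878  0.28039076  1.46267768
 -2.27898595] [1.50315767 7.09765451 0.03041017]
```

View pics/w1.png

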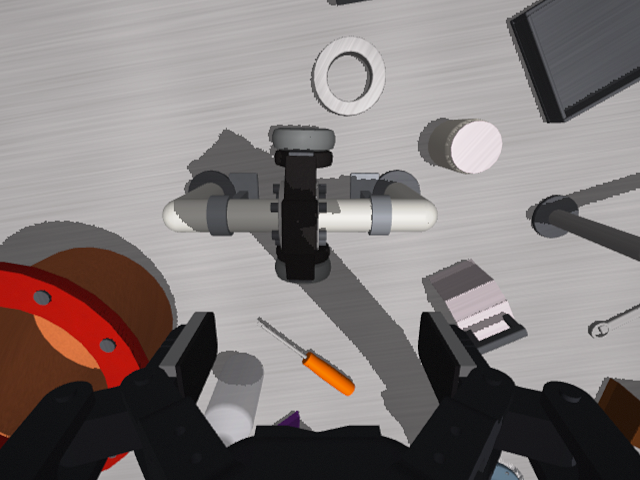

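The wrist view shows the crown near (300,200) lying along the image's vertical, the flanges beneath it, the pipe from (175,215) to (425,215), and the shield near (475,305). The arm was still settling when I took it, so I'll settle it and look again from two places.

```bash
python3 -m crank '[[0,0,0,0,0,0,0],[0,0,0,0,0,0,0],[0,0,0,0,0,0,0]]'; python3 snap.py 2;  python3 -m crank '[[-40,0,-40,0,0,0,0],[-60,0,-60,0,0,0,0],[-60,0,-60,0,0,0,0],[-60,0,-60,0,0,0,0],[-60,0,-60,0,0,0,0]]'; python3 snap.py 3
python3 - <<'E'
from h import *
crop("pics/w2.png",160,110,280,190,2,"pics/w2c.png")
crop("pics/w3.png",120,40,320,220,2,"pics/w3c.png")
E
```

```text
time: 2.58
tcp_pos: [0.6495, 0.2026, 0.3579]
tool_rot: [[0.989, -0.151, 0.001], [-0.151, -0.989, -0.001], [0.001, 0.001, -1.0]]
wrist_force: [-1.2, -0.3, 0.8]
opening: 0.996
0.00026986655837772633
2.625 [0.64946499 0.20281571 0.3580566 ] [[ 0.98857086 -0.15075192  0.00122992]
 [-0.15075035 -0.98857103 -0.0012825 ]
 [ 0.0014092   0.00108244 -0.99999842]] [ 0.10795816  0.45012827 -0.68084595  1.31850085  0.2806637   1.46762971
 -2.27389139] [0.03489466 0.35029691 0.01254736]
time: 3.25
tcp_pos: [0.5913, 0.205, 0.2993]
tool_rot: [[0.989, -0.149, 0.004], [-0.149, -0.989, 0.001], [0.003, -0.002, -1.0]]
wrist_force: [0.5, 0.2, -0.2]
opening: 0.994
0.000636132958564628
3.3 [0.59099877 0.2051025  0.29896067] [[ 0.98883188 -0.14900696  0.00290571]
 [-0.14901132 -0.98883457  0.00134521]
 [ 0.00267282 -0.00176317 -0.99999487]] [ 0.15309113  0.36681648 -0.70626545  1.54954432  0.24345758  1.31189524
 -2.30249722] [ 0.50984225  0.02988784 -0.82588102]
```

View pics/w2c.png

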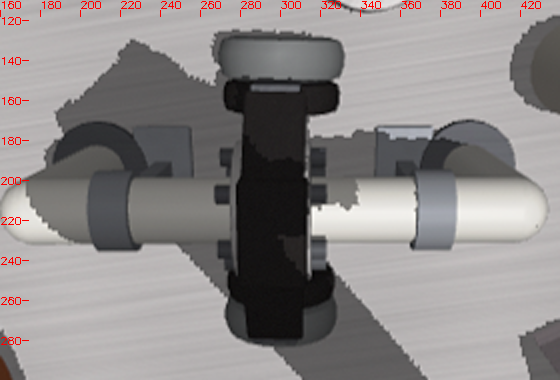

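View pics/w3.png

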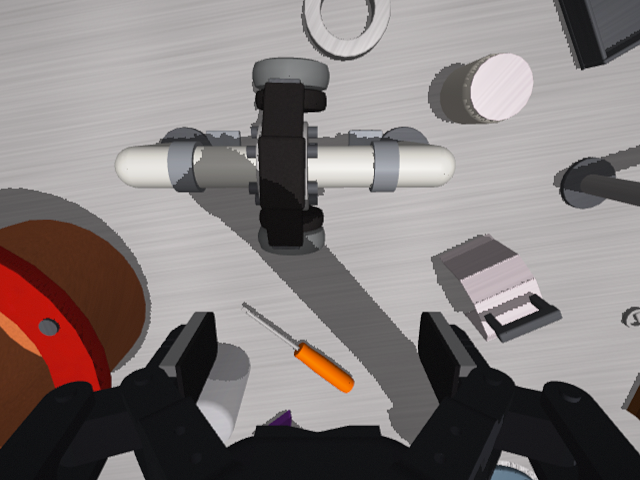

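```bash
python3 - <<'E'
from h import *
for n,(x,y,w,h) in {"w2":(255,115,90,170),"w3":(235,50,110,210)}.items():
    im=cv2.imread(f"pics/{n}.png").astype(float); im=255*(np.clip(im/255,0,1))**0.4
    cv2.imwrite("pics/t_.png",im.astype(np.uint8)); crop("pics/t_.png",x,y,w,h,4 if n=="w2" else 3,f"pics/{n}e.png")
a=cv2.imread("pics/w2e.png");b=cv2.imread("pics/w3e.png")
H=600;o=np.zeros((700,800,3),np.uint8);o[:a.shape[0],:a.shape[1]]=a;o[:b.shape[0],400:400+b.shape[1]]=b;cv2.imwrite("pics/e23.png",o)
E
```

```text
(no output)
```

View pics/e23.png

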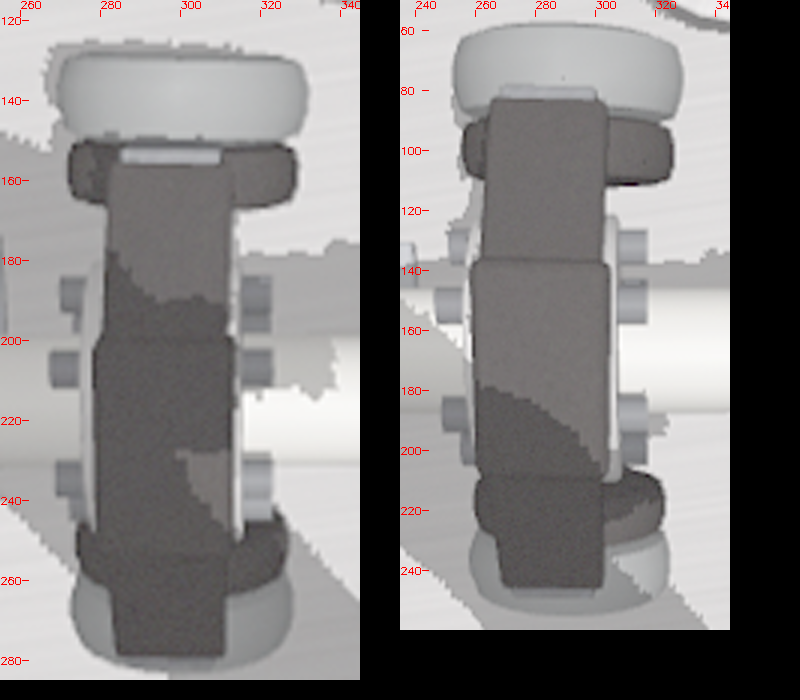

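The crown block's corners are clear. In w2 they are (279,200), (314,199), (278,253) and (312.5,253). In w3 they are (259,137), (304.7,137.3), (259.7,208) and (304.3,209).

```bash
python3 - <<'E'
from h import *
import pickle
np.set_printoptions(precision=4,suppress=True)
c2=pickle.load(open("pics/w2.pkl","rb"));c3=pickle.load(open("pics/w3.pkl","rb"))
P=[]
for a,b in [((279.2,200),(259,137)),((314,199),(304.7,137.3)),((278.2,253),(259.7,208)),((312.5,253.2),(304.3,209))]:
    p,e=tri([ray("w",a,c2),ray("w",b,c3)]);P.append(p);print(p,e)
P=np.array(P);print(P.mean(0), P[0]-P[2],P[1]-P[3],P[0]-P[1],P[2]-P[3])
print("scene chk",proj("scene",P.mean(0)),proj("side",P.mean(0)))
# with known z 0.184
for c,q in ((c2,[(279.2,200),(314,199),(278.2,253),(312.5,253.2)]),(c3,[(259,137),(304.7,137.3),(259.7,208),(304.3,209)])):
    Q=np.array([onz("w",u,.184,c) for u in q]);print(Q.mean(0),Q[0]-Q[2],Q[0]-Q[1])
# pipe axis: clamp centers
for n,a,b in [("L",(217,215),(183,166)),("R",(377,214),(384.5,166))]: print(n,*tri([ray("w",a,c2),ray("w",b,c3)]))
E
python3 - <<'E'
import sys;sys.path.insert(0,'.')
import os;os.chdir('.')
from h import *
crop("pics/w3.png",110,110,360,110,2,"pics/w3p.png")
E
```

```text
[0.6705 0.2344 0.1807] [np.float64(0.3558948191888949), np.float64(0.3558948191889967)]
[0.6651 0.2024 0.1734] [np.float64(0.1509115713327916), np.float64(0.15091157133276553)]
[0.6193 0.2447 0.1807] [np.float64(0.007767491164748556), np.float64(0.007767491164851681)]
[0.6124 0.2117 0.1762] [np.float64(0.3027440407392116), np.float64(0.30274404073920325)]
[0.6418 0.2233 0.1778] [ 0.0512 -0.0103  0.    ] [ 0.0527 -0.0093 -0.0028] [0.0053 0.032  0.0073] [0.0069 0.033  0.0045]
scene chk [314.7982 332.6644] [197.6481 300.2699]
[0.6435 0.2228 0.184 ] [ 0.0507 -0.0105  0.    ] [0.0039 0.0317 0.    ]
[0.6424 0.2228 0.184 ] [ 0.0505 -0.0098  0.    ] [0.0051 0.0321 0.    ]
L [0.6575 0.3078 0.1431] [np.float64(1.1321638544049148), np.float64(1.1321638544049473)]
R [0.6298 0.1387 0.1289] [np.float64(0.05011962461936316), np.float64(0.05011962461939998)]
```

View pics/w3p.png

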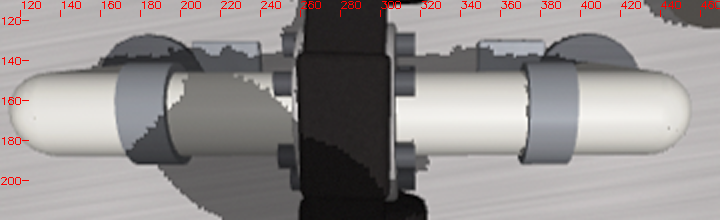

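```bash
python3 -m crank '[[30,10,0,0,0,-0.02,0],[52,18,-20,0,0,-0.02,0],[52,18,-60,0,0,-0.02,0],[52,18,-70,0,0,-0.02,0],[52,18,-70,0,0,-0.02,0],[52,18,-70,0,0,-0.02,0]]' 40; python3 snap.py 4
```

```text
time: 4.05
tcp_pos: [0.6423, 0.2238, 0.2297]
tool_rot: [[0.986, -0.167, 0.003], [-0.167, -0.986, 0.001], [0.003, -0.002, -1.0]]
wrist_force: [0.5, 0.3, 0.8]
opening: 1.003
0.00028472417440372766
4.1 [0.64227341 0.22378213 0.22977501] [[ 0.98587601 -0.16743928  0.00354682]
 [-0.16744495 -0.98588048  0.0013643 ]
 [ 0.00326831 -0.00193893 -0.99999278]] [ 0.08118286  0.52293306 -0.66499352  1.48966148  0.33251426  1.23981046
 -2.36511599] [-0.03131791  0.69493604  0.22271485]
```

View pics/w4.png

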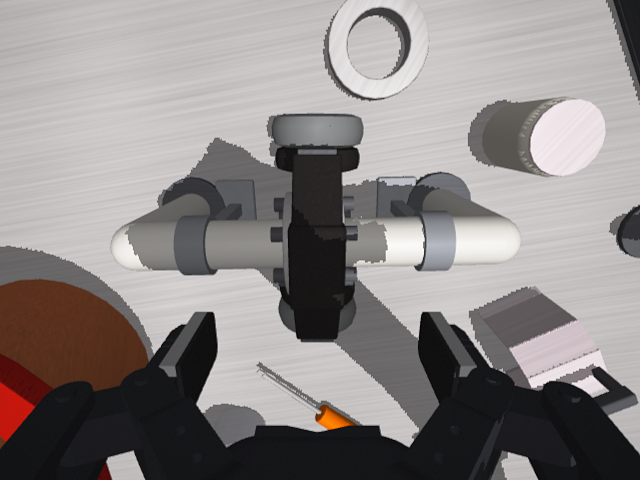

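The crown's centre, at about column 318, lies midway between the pads at columns 215 and 420. I'll descend and close.

```bash
python3 -m crank '[[0,0,-15,0,0,0,0],[0,0,-28,0,0,0,0],[0,0,-34,0,0,0,0],[0,0,-34,0,0,0,0],[0,0,-34,0,0,0,200],[0,0,-34,0,0,0,255],[0,0,-34,0,0,0,255],[0,0,-34,0,0,0,255]]' 40; python3 snap.py 5
```

```text
time: 5.1
tcp_pos: [0.6413, 0.2232, 0.1936]
tool_rot: [[0.986, -0.167, 0.0], [-0.167, -0.986, 0.0], [0.0, -0.0, -1.0]]
wrist_force: [-0.1, -1.0, -0.3]
opening: 0.141
0.0001136732409504626
5.15 [0.64128858 0.22314039 0.1935561 ] [[ 9.85889185e-01 -1.67398932e-01  3.36197632e-04]
 [-1.67398965e-01 -9.85889234e-01  7.07440148e-05]
 [ 3.19611154e-04 -1.26024895e-04 -9.99999941e-01]] [ 0.07506378  0.55311381 -0.65354545  1.52483916  0.35232899  1.18333215
 -2.37936732] [ 0.43166248  0.11363329 -0.26132344]
```

View pics/w5.png

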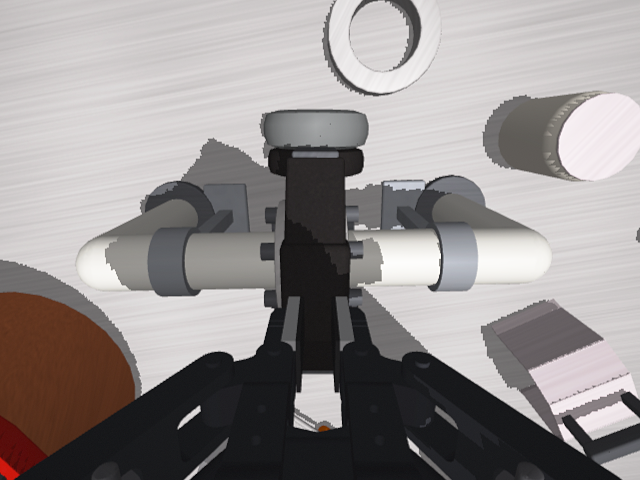

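```bash
python3 - <<'E'
from h import *
import pickle
c=pickle.load(open("pics/w5.pkl","rb"));s=read_state();p=s["tcp_pos"];print(s["opening"])
for d in (0,.006,.025):print(d,proj("w",p-[0,0,d],c))
for q in ([.643,.223,.184],[.643,.223,.168],[.616,.228,.184],[.67,.218,.184]): print(q,proj("w",q,c))
im=cv2.imread("pics/w5.png").astype(float);cv2.imwrite("pics/t_.png",(255*(im/255)**.4).astype(np.uint8));crop("pics/t_.png",220,100,200,300,2,"pics/w5e.png")
cv2.imwrite("pics/side1.png",get_image("side")[:,:,::-1]);crop("pics/side1.png",120,180,180,180,4,"pics/side1c.png")
E
```

```text
0.05329932144334076
0 [315.52911636 308.84061274]
0.006 [315.59174915 302.7416075 ]
0.025 [315.76511457 285.85977184]
[0.643, 0.223, 0.184] [315.31857109 296.17973463]
[0.643, 0.223, 0.168] [315.48658778 282.49121347]
[0.616, 0.228, 0.184] [314.63695775 344.2517402 ]
[0.67, 0.218, 0.184] [316.07217621 243.03037918]
```

View pics/w5e.png

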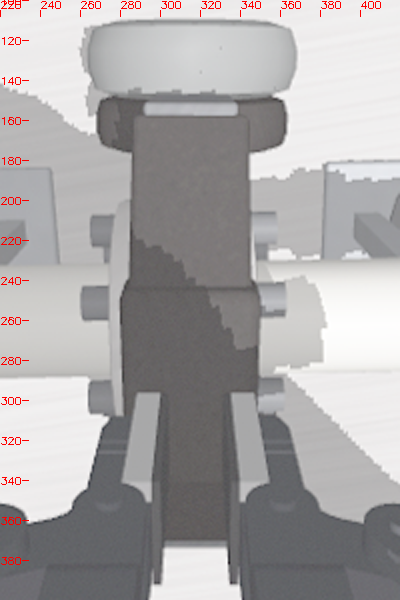

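View pics/side1c.png

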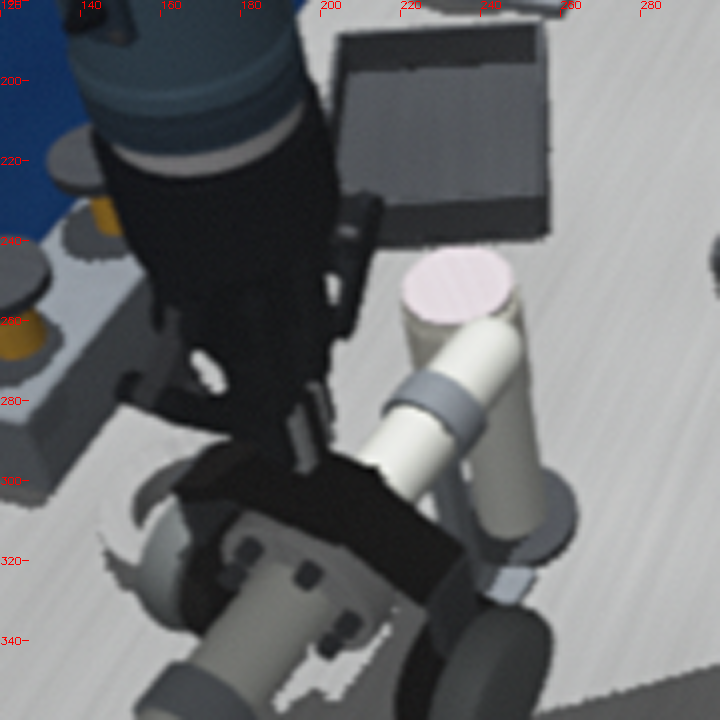

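```bash
python3 -m crank '[[0,0,0,0,0,0,255]]'; python3 snap.py 6; python3 - <<'E'
from h import *
cv2.imwrite("pics/scene1.png",get_image("scene")[:,:,::-1]);cv2.imwrite("pics/side2.png",get_image("side")[:,:,::-1])
for n,b,o in (("scene1",(270,270,100,100),"a"),("side2",(150,250,100,100),"b"),("w6",(250,230,130,170),"c")):
    im=cv2.imread(f"pics/{n}.png").astype(float);cv2.imwrite("pics/t_.png",(255*(im/255)**.4).astype(np.uint8));crop("pics/t_.png",*b,4,f"pics/q{o}.png")
a=cv2.imread("pics/qa.png");b=cv2.imread("pics/qb.png");cv2.imwrite("pics/qab.png",np.hstack([a,b]))
p=read_state()["tcp_pos"]
for d in (0,.01,.025): print(d,proj("scene",p-[0,0,d]),proj("side",p-[0,0,d]))
print(read_state())
E
```

```text
time: 5.32
tcp_pos: [0.6412, 0.2231, 0.1934]
tool_rot: [[0.986, -0.167, 0.0], [-0.167, -0.986, -0.0], [0.0, 0.0, -1.0]]
wrist_force: [-0.1, 0.7, -0.1]
opening: -0.004
2.7754879878216787e-05
5.375 [0.64118487 0.22310021 0.19334761] [[ 9.85887880e-01 -1.67406955e-01 -1.46155973e-05]
 [-1.67406956e-01 -9.85887879e-01 -2.64817261e-05]
 [-9.97611509e-06  2.85547655e-05 -1.00000000e+00]] [ 0.07502027  0.55330883 -0.65345617  1.52500575  0.35231018  1.18333721
 -2.37938911] [ 0.51666091  0.69369134 -1.06623382]
0 [315.05316115 329.34145987] [196.32402646 294.08897702]
0.01 [315.01458678 331.34594291] [197.44987407 298.05693708]
0.025 [314.95787478 334.29293158] [199.09918459 303.86980039]
{'time': 5.475, 'joints': array([ 0.07507331,  0.55331436, -0.65349439,  1.52502987,  0.35233986,
        1.18330561, -2.37940922]), 'joint_vel': array([ 1.15507039e-03,  1.02294487e-03,  1.98943075e-04, -3.17089214e-04,
       -1.17026723e-04,  9.07467884e-04,  9.80887406e-05]), 'joint_torque': array([ 1.06494896e-03, -4.57838058e+01, -8.05512607e+00, -2.36837053e+01,
        1.04168407e-02,  1.66110287e-03,  1.85347955e-05]), 'tcp_pos': array([0.64118946, 0.22308545, 0.19333941]), 'tool_rot': array([[ 9.85884242e-01, -1.67428374e-01,  3.09430302e-06],
       [-1.67428374e-01, -9.85884242e-01, -2.01944627e-05],
       [ 6.43175064e-06,  1.93913284e-05, -1.00000000e+00]]), 'wrist_force': array([ 0.357165  , -0.46509063, -0.05862758]), 'moment': array([ 0.00267546, -0.03224123, -0.00086328]), 'opening': -0.001830908323182589}
```

View pics/qab.png

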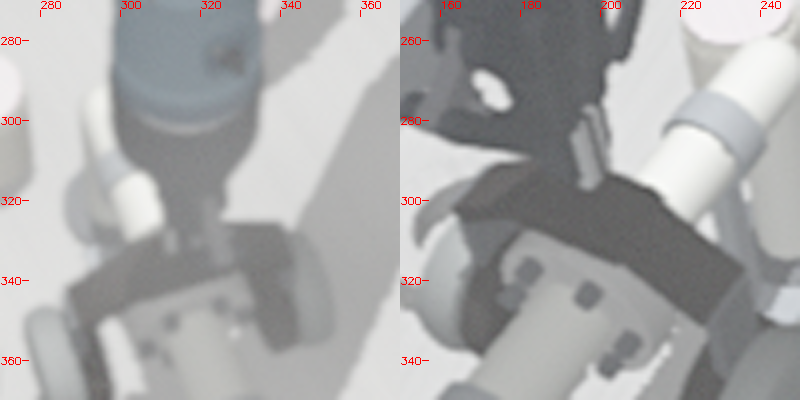

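View pics/qc.png

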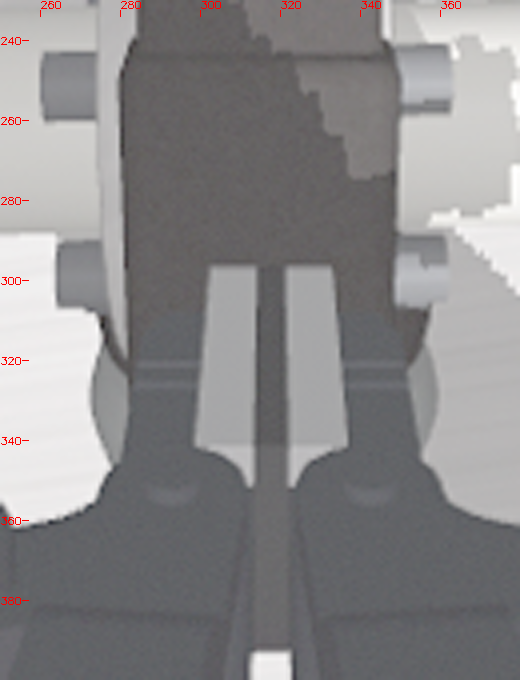

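The fingers closed fully without contact. Both fixed views and the wrist view put the real fingertips near z 0.185, about 8 mm ahead of the TCP and right at the crown's top. So the grip went in too high. I'll open, go lower and close again.

```bash
python3 -m crank '[[0,0,0,0,0,0,0],[0,0,0,0,0,0,0],[0,0,0,0,0,0,0],[0,0,-6,0,0,0,0],[0,0,-11,0,0,0,0],[0,0,-11,0,0,0,0]]' 25;python3 snap.py 7; python3 -m crank '[[0,0,0,0,0,0,130],[0,0,0,0,0,0,160],[0,0,0,0,0,0,190],[0,0,0,0,0,0,220],[0,0,0,0,0,0,220]]'; python3 snap.py 8
```

```text
time: 6.22
tcp_pos: [0.6406, 0.2228, 0.1813]
tool_rot: [[0.986, -0.167, -0.002], [-0.167, -0.986, -0.001], [-0.002, 0.001, -1.0]]
wrist_force: [-0.2, -0.3, -0.9]
opening: 1.001
0.0006656684611147101
6.275 [0.64088126 0.2229268  0.18173601] [[ 9.85885902e-01 -1.67415622e-01 -9.98638586e-04]
 [-1.67416024e-01 -9.85886283e-01 -3.33296476e-04]
 [-9.28745048e-04  4.95780399e-04 -9.99999446e-01]] [ 0.0726216   0.56378843 -0.64937003  1.53517771  0.35911238  1.16544938
 -2.38422695] [ 0.15511177 -0.10348155 -0.466738  ]
time: 6.9
tcp_pos: [0.6412, 0.2231, 0.1824]
tool_rot: [[0.986, -0.167, 0.0], [-0.167, -0.986, -0.0], [0.0, 0.0, -1.0]]
wrist_force: [-0.3, 0.2, 0.3]
opening: 0.14
2.299493793572749e-05
6.95 [0.64118979 0.22313664 0.18239107] [[ 9.85897913e-01 -1.67347853e-01  2.87585480e-05]
 [-1.67347853e-01 -9.85897914e-01 -2.57510140e-06]
 [ 2.87839301e-05 -2.27389415e-06 -1.00000000e+00]] [ 0.0726351   0.5632107  -0.64964492  1.53459822  0.35911652  1.16550386
 -2.38419128] [-0.4120049  -0.24992942  0.644669  ]
```

View pics/w8.png

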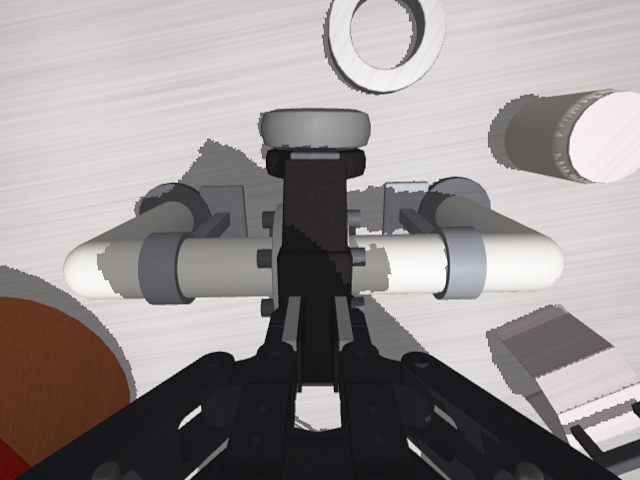

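View pics/w7.png

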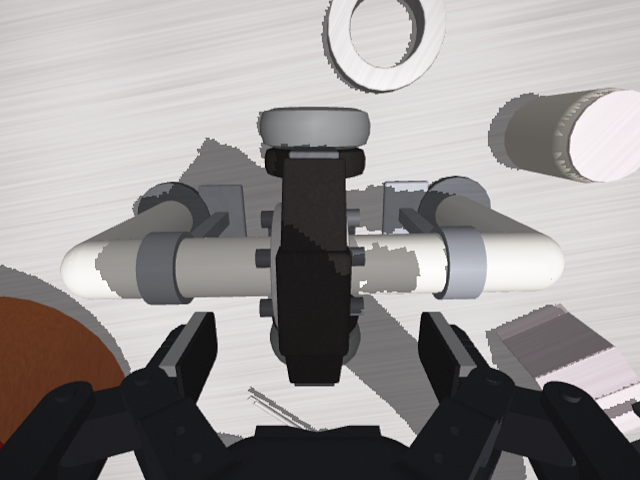

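Still no contact. I checked the gripper in its own camera: the open pads' tips are 207 px apart for 85 mm, which gives a depth of 145 mm. That puts the tips about 18 mm behind the TCP when open and about 5 mm behind when shut, not 25 mm ahead. I'll confirm this by triangulating before going lower.

```bash
python3 -m crank '[[0,0,40,0,0,0,0],[0,0,60,0,0,0,0],[0,0,60,0,0,0,0],[0,0,60,0,0,0,0]]'; python3 - <<'E'
from h import *
for i in ("scene","side"): cv2.imwrite(f"pics/{i}3.png",get_image(i)[:,:,::-1])
p=read_state()["tcp_pos"]; R=read_state()["tool_rot"];print(p,read_state()["opening"])
for i in ("scene","side"):
  for d in (-.018,.012):
    for y in (-.0425,.0425): print(i,d,y,[proj(i,p+R@np.array([x,y,d])).round(1) for x in (-.011,.011)])
for n,b,o in (("scene3",(265,240,110,120),"a"),("side3",(140,200,110,120),"b")):
    im=cv2.imread(f"pics/{n}.png").astype(float);cv2.imwrite("pics/t_.png",(255*(im/255)**.4).astype(np.uint8));crop("pics/t_.png",*b,3,f"pics/q{o}.png")
a=cv2.imread("pics/qa.png");b=cv2.imread("pics/qb.png");cv2.imwrite("pics/qab2.png",np.hstack([a,b]))
E
```

```text
time: 7.45
tcp_pos: [0.6406, 0.2227, 0.2412]
tool_rot: [[0.986, -0.167, -0.001], [-0.167, -0.986, -0.001], [-0.001, 0.001, -1.0]]
wrist_force: [0.3, -0.8, -0.1]
opening: 0.968
[0.64031115 0.22249385 0.24046233] 0.9999211879032576
scene -0.018 -0.0425 [array([327.4, 331.2]), array([317.3, 334.4])]
scene -0.018 0.0425 [array([313.9, 296.8]), array([304.2, 299.7])]
scene 0.012 -0.0425 [array([327. , 337.5]), array([317.1, 340.6])]
scene 0.012 0.0425 [array([313.8, 303.7]), array([304.4, 306.5])]
side -0.018 -0.0425 [array([176.7, 288. ]), array([164.6, 283. ])]
side -0.018 0.0425 [array([211.9, 250.5]), array([200.4, 246.2])]
side 0.012 -0.0425 [array([181.1, 301.2]), array([169.3, 296.2])]
side 0.012 0.0425 [array([214.9, 263.7]), array([203.7, 259.5])]
```

View pics/qab2.png

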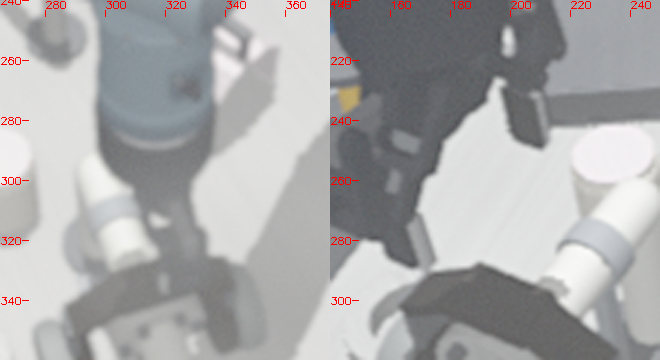

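The side view shows the open tips at (171,289) and (210,249). That matches the prediction for 18 mm behind the TCP and is 13 px from the stated one. I'll shift the TCP 30 mm lower than the text implies.

```bash
python3 -m crank '[[2,0,-45,0,0,0,0],[2,0,-70,0,0,0,0],[2,0,-77,0,0,0,0],[2,0,-77,0,0,0,60],[2,0,-77,0,0,0,120],[2,0,-77,0,0,0,160],[2,0,-77,0,0,0,200],[2,0,-77,0,0,0,255]]' 30; python3 -m crank '[[0,0,0,0,0,0,255],[0,0,0,0,0,0,255]]' 40; python3 snap.py 9
```

```text
time: 8.55
tcp_pos: [0.6441, 0.2237, 0.1671]
tool_rot: [[0.986, -0.167, 0.003], [-0.167, -0.986, 0.001], [0.002, -0.001, -1.0]]
wrist_force: [0.1, 0.6, 6.2]
opening: 0.391
time: 8.8
tcp_pos: [0.6441, 0.2237, 0.1672]
tool_rot: [[0.986, -0.167, 0.003], [-0.167, -0.986, 0.001], [0.002, -0.001, -1.0]]
wrist_force: [-0.5, 0.4, 6.3]
opening: 0.385
1.8463433043569566e-06
8.85 [0.64412161 0.22369392 0.16717802] [[ 9.85889293e-01 -1.67378776e-01  2.57804842e-03]
 [-1.67381559e-01 -9.85891778e-01  9.02914149e-04]
 [ 2.39054808e-03 -1.32169116e-03 -9.99996269e-01]] [ 0.0679246   0.58120243 -0.64338078  1.54151292  0.37127637  1.14069236
 -2.39085316] [-0.70378206 -0.51827423  6.42857125]
```

View pics/w9.png

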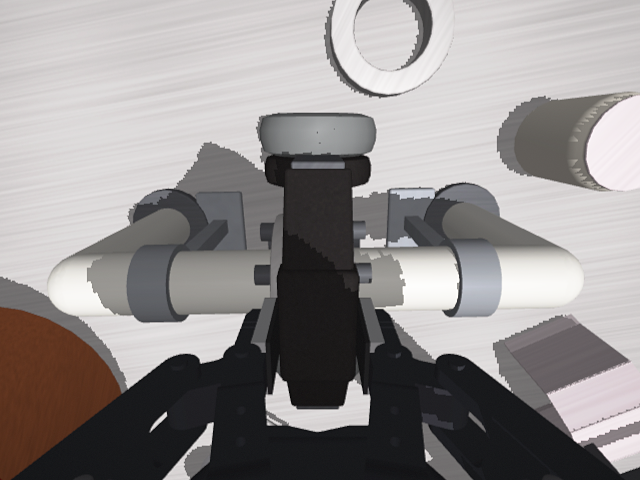

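Gripped: opening 0.39 is about 33 mm, as a 34 mm crown should give. I'll lift and check that the ears come along.

```bash
python3 -m crank '[[0,0,15,0,0,0,255],[0,0,45,0,0,0,255],[0,0,85,0,0,0,255],[0,0,130,0,0,0,255],[0,0,170,0,0,0,255],[0,0,180,0,0,0,255],[0,0,180,0,0,0,255],[0,0,180,0,0,0,255]]' 60; python3 snap.py 10; python3 - <<'E'
from h import *
cv2.imwrite("pics/scene4.png",get_image("scene")[:,:,::-1])
E
```

```text
time: 9.85
tcp_pos: [0.642, 0.2222, 0.3421]
tool_rot: [[0.986, -0.167, -0.005], [-0.167, -0.986, -0.002], [-0.004, 0.003, -1.0]]
wrist_force: [0.3, -0.3, -3.9]
opening: 0.38
0.0001184624159987495
9.9 [0.64210439 0.22222244 0.34213023] [[ 0.98588971 -0.16732583 -0.00485265]
 [-0.16733757 -0.98589738 -0.00212108]
 [-0.0044293   0.00290318 -0.99998598]] [ 0.08272154  0.45986454 -0.68516402  1.34007613  0.2862422   1.44601152
 -2.32644812] [ 0.16956081 -0.16413865 -2.23186718]
```

View pics/w10.png

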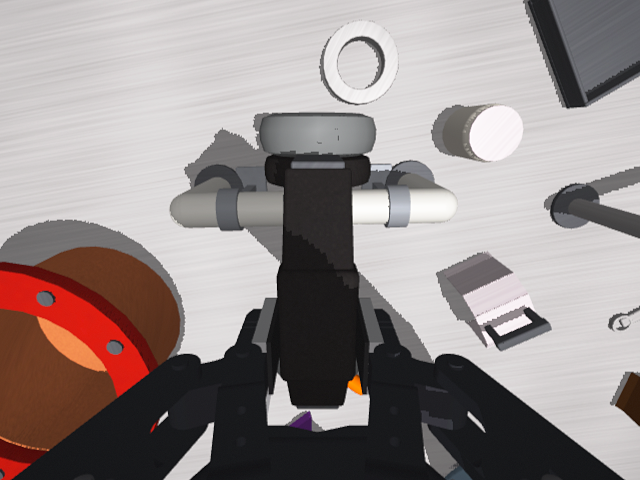

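View pics/scene4.png

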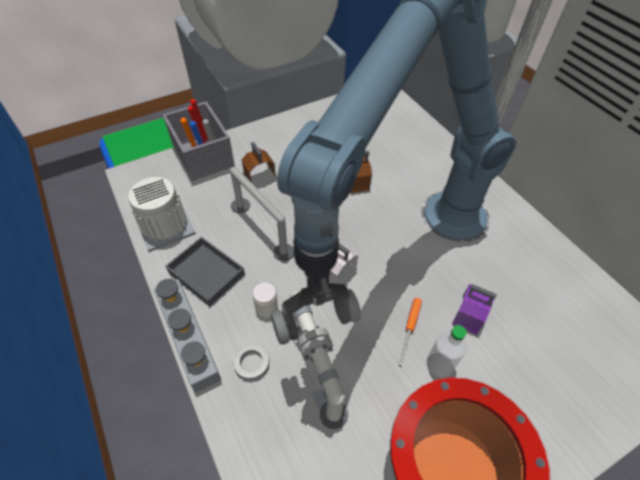

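The ears are held upright and clear of the joint. Now I'll carry them over the rail.

```bash
python3 -m crank '[[-6,-40,5,0,0,0.03,255],[-13,-95,5,0,0,0.08,255],[-20,-150,5,0,0,0.12,255],[-28,-205,5,0,0,0.16,255],[-36,-260,5,0,0,0.2,255],[-44,-315,5,0,0,0.25,255],[-51,-365,5,0,0,0.3,255],[-56,-400,5,0,0,0.343,255]]'; python3 -m crank '[[-2,-35,0,0,0,0,255],[-6,-60,0,0,0,0,255],[-6,-60,0,0,0,0,255],[-6,-60,0,0,0,0,255]]'; python3 snap.py 11; python3 - <<'E'
from h import *
cv2.imwrite("pics/scene5.png",get_image("scene")[:,:,::-1])
cv2.imwrite("pics/side5.png",get_image("side")[:,:,::-1])
E
```

```text
time: 10.95
tcp_pos: [0.5856, -0.1808, 0.3488]
tool_rot: [[0.985, 0.172, -0.003], [0.172, -0.985, -0.001], [-0.003, 0.0, -1.0]]
wrist_force: [-0.3, 0.6, -3.3]
opening: 0.378
time: 11.45
tcp_pos: [0.5812, -0.2352, 0.3495]
tool_rot: [[0.985, 0.175, -0.001], [0.175, -0.985, 0.002], [-0.001, -0.002, -1.0]]
wrist_force: [0.3, 0.6, -2.6]
opening: 0.381
0.0014140178830327477
11.5 [ 0.58150778 -0.23445534  0.34984012] [[ 9.84253381e-01  1.76762693e-01 -4.82241266e-04]
 [ 1.76763301e-01 -9.84251494e-01  1.93196112e-03]
 [-1.33148037e-04 -1.98678182e-03 -9.99998017e-01]] [ 0.78061389  0.32076043 -0.58912135  1.47463229  0.1768785   1.40098863
 -1.20802648] [ 0.87696495  0.18470805 -3.26167335]
```

View pics/w11.png

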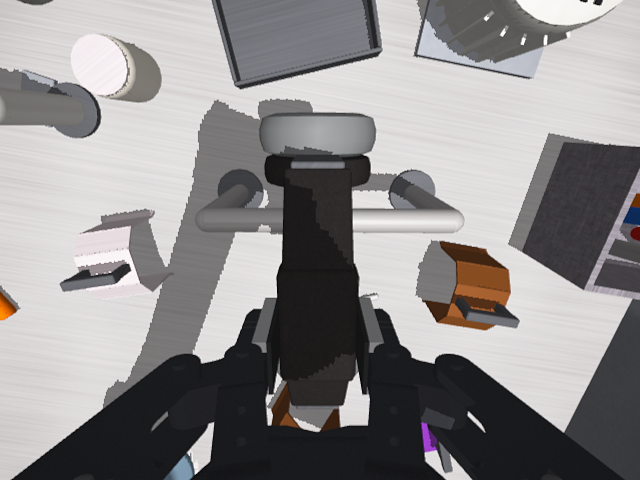

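View pics/side5.png

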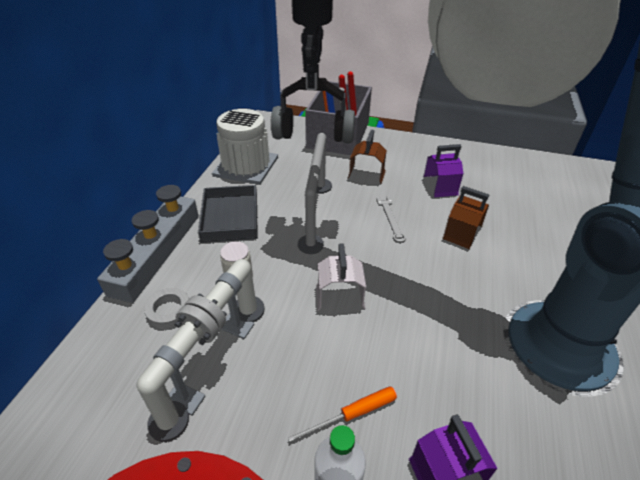

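```bash
python3 - <<'E'
from h import *
import pickle
np.set_printoptions(precision=4,suppress=True)
c=pickle.load(open("pics/w11.pkl","rb"))
im=cv2.imread("pics/w11.png")
crop("pics/w11.png",180,160,300,90,2,"pics/w11c.png")
for q in ((197,219),(463,219)): print(onz("w",q,.158,c))
m=onz("w",(330,219),.158,c);print(m,proj("scene",m),proj("side",m))
a,b=onz("w",(197,219),.158,c),onz("w",(463,219),.158,c);print(np.linalg.norm(a-b),"yaw",np.arctan2(-(a-b)[0],(a-b)[1]))
p=read_state()["tcp_pos"]; print(p,calibration("wrist")["extrinsics"][:3,3]-np.array(c["extrinsics"])[:3,3])
crop("pics/scene5.png",220,160,90,100,6,"pics/s5c.png")
E
```

```text
[ 0.554  -0.1195  0.158 ]
[ 0.6001 -0.3777  0.158 ]
[ 0.5771 -0.2488  0.158 ] [255.695  192.9527] [316.4304 162.4781]
0.2622624150842793 yaw 0.17652200833638856
[ 0.5817 -0.2345  0.3503] [0.0003 0.001  0.0009]
```

View pics/w11c.png

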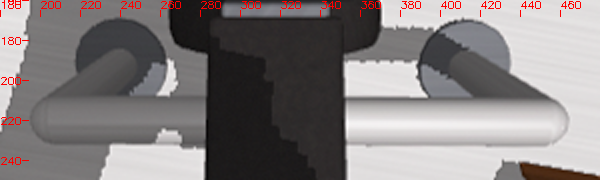

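View pics/s5c.png

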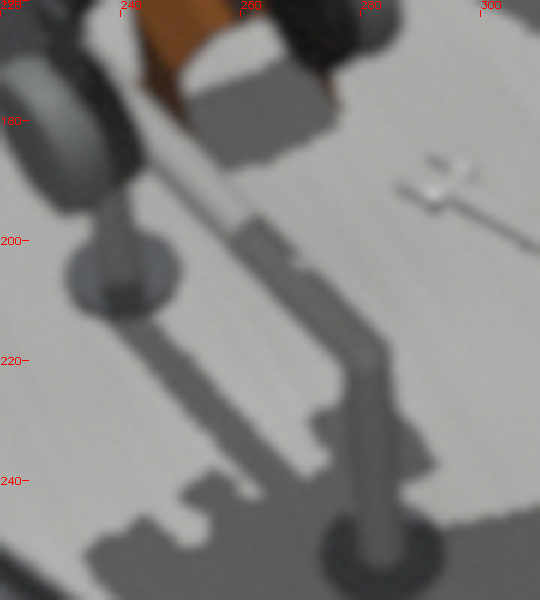

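The bar's ends in w11 are (197,219) and (463,219). On the z = 0.158 plane they are 262 mm apart, against 264 expected, with the middle at (0.577,-0.249) and yaw 0.1765. Now I'll lower the ears.

```bash
python3 -m crank '[[-5,-13,0,0,0,0,255],[-5,-13,-30,0,0,0,255],[-5,-13,-70,0,0,0,255],[-5,-13,-110,0,0,0,255],[-5,-13,-145,0,0,0,255],[-5,-13,-165,0,0,0,255],[-5,-13,-172,0,0,0,255],[-5,-13,-172,0,0,0,255]]'; python3 -m crank '[[0,0,0,0,0,0,255]]';python3 - <<'E'
from h import *
print(read_state())
cv2.imwrite("pics/scene6.png",get_image("scene")[:,:,::-1]);cv2.imwrite("pics/side6.png",get_image("side")[:,:,::-1])
crop("pics/side6.png",240,80,140,140,4,"pics/q1.png");crop("pics/scene6.png",200,130,140,140,4,"pics/q2.png")
a=cv2.imread("pics/q1.png")[:,:400];b=cv2.imread("pics/q2.png")[:,:400];cv2.imwrite("pics/q12.png",np.hstack([a,b]))
E
```

```text
time: 12.6
tcp_pos: [0.5767, -0.2502, 0.1791]
tool_rot: [[0.985, 0.174, 0.001], [0.174, -0.985, -0.0], [0.001, 0.001, -1.0]]
wrist_force: [-0.0, -1.1, -1.7]
opening: 0.38
time: 12.72
tcp_pos: [0.5776, -0.2502, 0.1803]
tool_rot: [[0.985, 0.174, 0.003], [0.174, -0.985, -0.001], [0.003, 0.002, -1.0]]
wrist_force: [0.3, 0.1, -2.0]
opening: 0.377
{'time': 12.725, 'joints': array([ 0.77713044,  0.44586238, -0.55242108,  1.67296958,  0.25817604,
        1.09261798, -1.24649933]), 'joint_vel': array([-0.00017097, -0.00277676,  0.00033894,  0.0009195 ,  0.0005278 ,
        0.00128618, -0.00097852]), 'joint_torque': array([ 7.71238888e-02, -4.28035891e+01, -5.73573634e+00, -2.43445122e+01,
        1.80452754e-02,  2.13968562e-02,  7.19896016e-04]), 'tcp_pos': array([ 0.57756076, -0.25022374,  0.18027363]), 'tool_rot': array([[ 0.98474443,  0.17397799,  0.003174  ],
       [ 0.17398276, -0.98474785, -0.00129229],
       [ 0.00290076,  0.00182479, -0.99999413]]), 'wrist_force': array([ 0.29006566,  0.07740696, -2.03217478]), 'moment': array([-0.04521589, -0.02409392, -0.05127427]), 'opening': 0.37664711985755794}
```

View pics/q12.png

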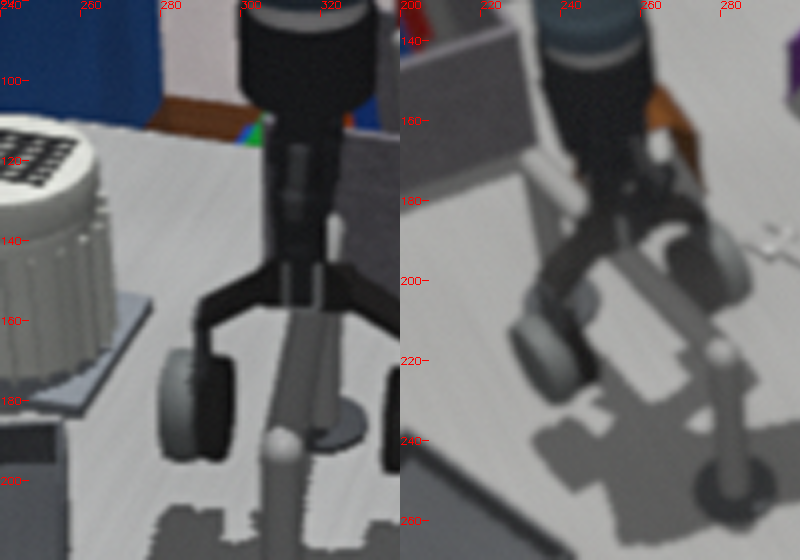

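The crown straddles the bar, with a cup on each side. I'll lower it gently onto the bar.

```bash
python3 -m crank '[[0,0,-4,0,0,0,255],[0,0,-8,0,0,0,255],[0,0,-10,0,0,0,255],[0,0,-11,0,0,0,255],[0,0,-12,0,0,0,255],[0,0,-12,0,0,0,255]]'
```

```text
time: 13.58
tcp_pos: [0.5761, -0.2499, 0.1692]
tool_rot: [[0.985, 0.174, -0.001], [0.174, -0.985, -0.001], [-0.001, 0.001, -1.0]]
wrist_force: [-5.3, 2.1, 9.6]
opening: 0.378
```

```bash
python3 -m crank '[[0,0,1,0,0,0,200],[0,0,1,0,0,0,100],[0,0,1,0,0,0,40],[0,0,1,0,0,0,0],[0,0,1,0,0,0,0],[0,0,10,0,0,0,0],[0,0,40,0,0,0,0],[0,0,80,0,0,0,0]]';python3 - <<'E'
from h import *
print(read_state()["opening"])
cv2.imwrite("pics/scene7.png",get_image("scene")[:,:,::-1]);cv2.imwrite("pics/side7.png",get_image("side")[:,:,::-1])
crop("pics/side7.png",240,80,140,140,4,"pics/q1.png");crop("pics/scene7.png",200,130,140,140,4,"pics/q2.png")
a=cv2.imread("pics/q1.png")[:,:400];b=cv2.imread("pics/q2.png")[:,:400];cv2.imwrite("pics/q13.png",np.hstack([a,b]))
E
python3 snap.py 12
```

```text
time: 14.58
tcp_pos: [0.5754, -0.2496, 0.2465]
tool_rot: [[0.985, 0.174, -0.002], [0.174, -0.985, 0.001], [-0.002, -0.001, -1.0]]
wrist_force: [0.3, -0.4, 0.6]
opening: 1.0
1.0003169545530286
0.0035979138325791804
14.725 [ 0.57862577 -0.25028217  0.25045562] [[ 0.98471873  0.17401651  0.00687632]
 [ 0.17403913 -0.98473465 -0.00283685]
 [ 0.00627769  0.00399025 -0.99997233]] [ 0.79251711  0.38181174 -0.57057189  1.60445289  0.217725    1.21168053
 -1.2165852 ] [-0.02905947  0.07341262 -0.30835476]
```

View pics/q13.png

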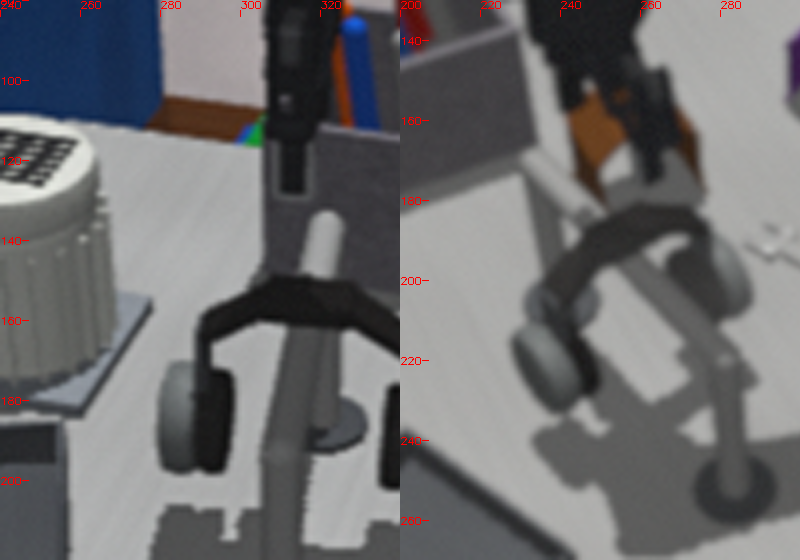

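View pics/w12.png

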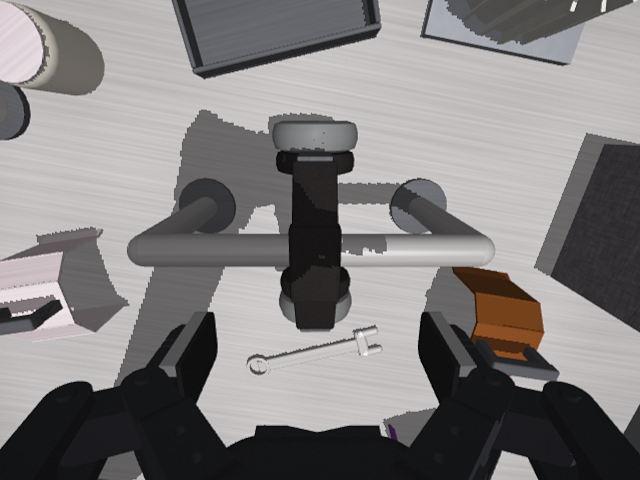

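The ears hang level across the bar and clear of the posts, with the crown at w12 (316,245) between rail ends 130 and 495. Now I'll go to the shield.

```bash
python3 -m crank '[[0,10,40,0,0,0.18,0],[-16,50,70,0,0,0.36,0],[-32,90,80,0,0,0.54,0],[-50,130,80,0,0,0.72,0],[-70,170,80,0,0,0.9,0],[-90,205,80,0,0,1.08,0],[-110,235,80,0,0,1.26,0],[-128,260,80,0,0,1.44,0]]'; python3 -m crank '[[0,0,0,0,0,0.18,0],[0,0,0,0,0,0.31,0],[0,0,0,0,0,0.31,0],[0,0,0,0,0,0.31,0],[0,0,0,0,0,0.31,0]]'; python3 snap.py 13
```

```text
time: 15.72
tcp_pos: [0.4467, 0.0116, 0.3255]
tool_rot: [[-0.051, 0.999, -0.002], [0.999, 0.051, -0.0], [-0.0, -0.002, -1.0]]
wrist_force: [-0.3, 1.2, -0.5]
opening: 0.999
time: 16.35
tcp_pos: [0.4481, 0.0101, 0.3262]
tool_rot: [[-0.346, 0.938, -0.0], [0.938, 0.346, 0.0], [0.0, -0.0, -1.0]]
wrist_force: [0.0, -0.1, -0.2]
opening: 0.998
0.00021780680202715397
16.4 [0.4481362  0.01005368 0.32620982] [[-3.45792370e-01  9.38310980e-01 -3.77292328e-04]
 [ 9.38310979e-01  3.45792476e-01  2.64636737e-04]
 [ 3.78776404e-04 -2.62508169e-04 -9.99999894e-01]] [ 0.81279496 -0.07257223 -0.86806966  1.89400627 -0.05782515  1.29533903
  0.31487272] [-0.30758101  0.21109795 -0.49288912]
```

View pics/w13.png

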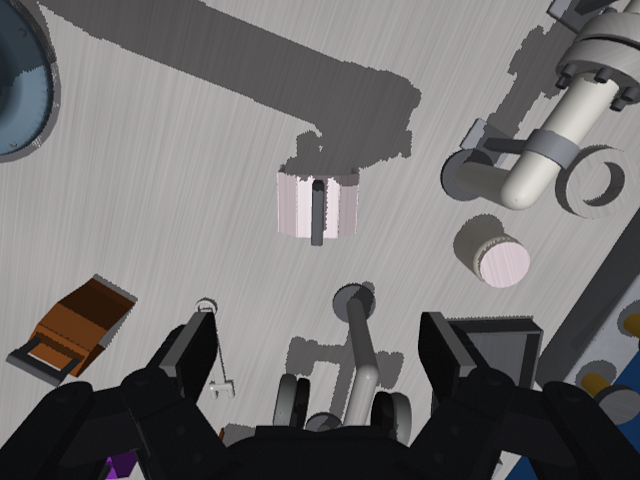

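The shield's grip bar runs from (318,181) to (317,244), squarely aligned. I'll take a second view from lower down and triangulate.

```bash
python3 -m crank '[[0,0,-40,0,0,0,0],[0,0,-80,0,0,0,0],[0,0,-80,0,0,0,0],[0,0,-80,0,0,0,0],[0,0,-80,0,0,0,0]]'; python3 snap.py 14; python3 - <<'E'
from h import *
crop("pics/w13.png",265,155,110,100,4,"pics/q1.png");crop("pics/w14.png",255,130,130,150,3,"pics/q2.png")
a=cv2.imread("pics/q1.png");b=cv2.imread("pics/q2.png");o=np.zeros((460,840,3),np.uint8);o[:400,:440]=a;o[:450,450:840]=b;cv2.imwrite("pics/q14.png",o[:,:800])
E
```

```text
time: 17.02
tcp_pos: [0.4498, 0.0102, 0.2483]
tool_rot: [[-0.346, 0.938, 0.004], [0.938, 0.346, -0.0], [-0.002, 0.003, -1.0]]
wrist_force: [0.1, 0.8, 0.3]
opening: 0.998
0.0002722670440866871
17.075 [0.44965228 0.01019594 0.24818799] [[-3.46474938e-01  9.38052873e-01  3.45320520e-03]
 [ 9.38057575e-01  3.46478893e-01 -6.02671624e-04]
 [-1.76180056e-03  3.03049468e-03 -9.99993856e-01]] [ 0.79362184  0.01773098 -0.89956407  1.99995841  0.01643872  1.12728754
  0.24094209] [ 0.92675708 -0.12032289  0.01606326]
```

View pics/q14.png

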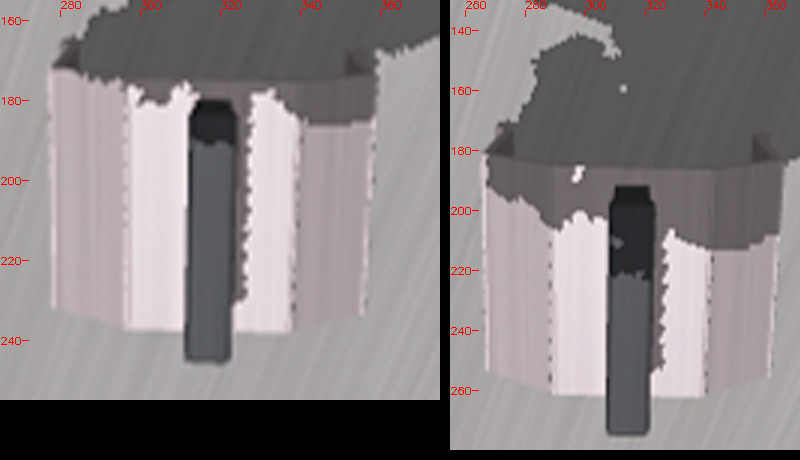

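View pics/w14.png

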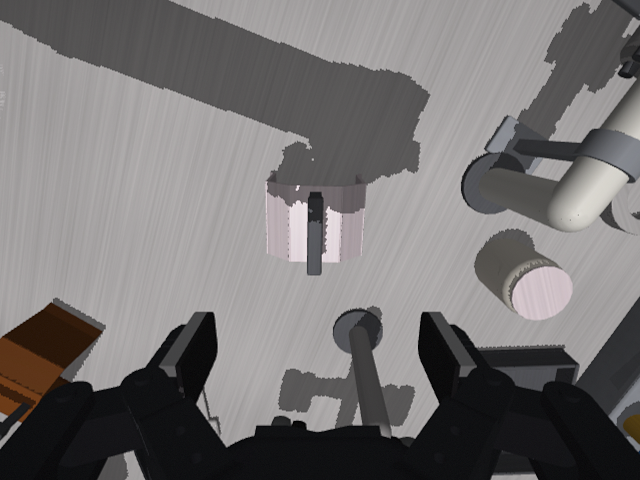

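```bash
python3 - <<'E'
from h import *
import pickle
np.set_printoptions(precision=4,suppress=True)
c3=pickle.load(open("pics/w13.pkl","rb"));c4=pickle.load(open("pics/w14.pkl","rb"))
B,e=tri([ray("w",(317,245.5),c3),ray("w",(314.3,275),c4)]);print(B,e)
A,e=tri([ray("w",(318,183),c3),ray("w",(315.3,196.5),c4)]);print(A,e)
print(np.linalg.norm(A-B),"mid",(A+B)/2,"yaw",np.arctan2(-(A-B)[0],(A-B)[1]))
for c,a,b in((c3,(318,183),(317,245.5)),(c4,(315.3,196.5),(314.3,275))):
    A=onz("w",a,.131,c);B=onz("w",b,.131,c);print((A+B)/2,np.linalg.norm(A-B),"yaw",np.arctan2(-(A-B)[0],(A-B)[1]))
# roof corners front edge at z .091 : w13
q=[(296,237.5),(338,238)]
print([onz("w",x,.091,c3) for x in q])
s=read_state();print(s["tcp_pos"])
E
```

```text
[ 0.459  -0.0237  0.1282] [np.float64(0.006863241988565993), np.float64(0.006863241988587221)]
[0.4388 0.0339 0.108 ] [np.float64(0.08887534310047004), np.float64(0.08887534310029466)]
0.06437426992848508 mid [0.4489 0.0051 0.1181] yaw 0.3373891688895477
[0.4482 0.0072 0.131 ] 0.06364472996572255 yaw 0.3370837924421221
[0.4479 0.0077 0.131 ] 0.06432059528528256 yaw 0.3390034010289683
[array([ 0.4377, -0.0348,  0.091 ]), array([ 0.4825, -0.0189,  0.091 ])]
[0.4497 0.0102 0.2482]
```

The bar measures 64 mm long, as expected. Its centre is (0.448,0.0075), its yaw 0.338, and its far end is at z 0.128. I'll descend to TCP z of about 0.101, which includes the 30 mm correction.

```bash
python3 -m crank '[[-2,-3,-40,0,0,-0.016,0],[-2,-3,-90,0,0,-0.016,0],[-2,-3,-125,0,0,-0.016,0],[-2,-3,-140,0,0,-0.016,0],[-2,-3,-147,0,0,-0.016,0],[-2,-3,-147,0,0,-0.016,0],[-2,-3,-147,0,0,-0.016,0]]' 60; python3 snap.py 15
```

```text
time: 17.95
tcp_pos: [0.4475, 0.0071, 0.1007]
tool_rot: [[-0.332, 0.943, 0.003], [0.943, 0.332, -0.001], [-0.001, 0.002, -1.0]]
wrist_force: [0.0, -0.4, -0.1]
opening: 1.001
0.00019143857609784255
18.0 [0.44741779 0.00707484 0.10058499] [[-3.31449453e-01  9.43469424e-01  2.58959478e-03]
 [ 9.43471851e-01  3.31452050e-01 -6.35655536e-04]
 [-1.45804806e-03  2.23252210e-03 -9.99996445e-01]] [ 0.68330881  0.27833702 -0.85781985  2.1443881   0.28673341  0.83070169
 -0.01295772] [ 0.29613941 -0.12576412 -1.14899062]
```

View pics/w15.png

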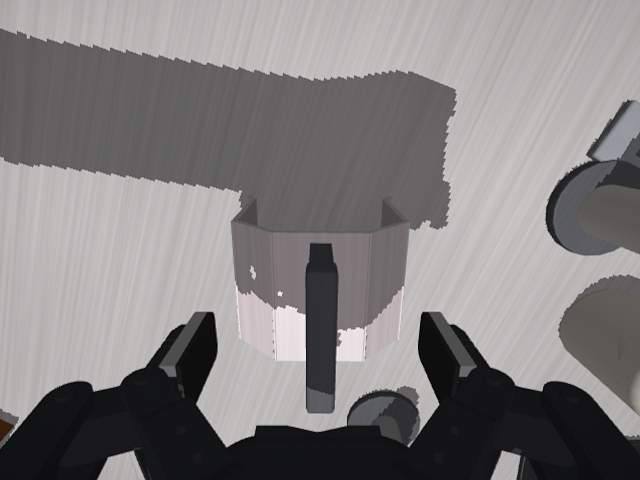

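The bar is centred between the pads, at column 320. I'll close and lift.

```bash
python3 -m crank '[[0,0,0,0,0,0,120],[0,0,0,0,0,0,200],[0,0,0,0,0,0,255],[0,0,0,0,0,0,255],[0,0,0,0,0,0,255],[0,0,0,0,0,0,255],[0,0,0,0,0,0,255]]' 80; python3 -m crank '[[0,0,10,0,0,0,255],[0,0,30,0,0,0,255],[0,0,60,0,0,0,255],[0,0,100,0,0,0,255],[0,0,140,0,0,0,255],[0,0,170,0,0,0,255],[0,0,180,0,0,0,255],[0,0,180,0,0,0,255]]'; python3 snap.py 16
```

```text
time: 18.88
tcp_pos: [0.4465, 0.0073, 0.0995]
tool_rot: [[-0.332, 0.943, 0.001], [0.943, 0.332, 0.0], [0.0, 0.001, -1.0]]
wrist_force: [1.8, 0.3, -1.5]
opening: 0.124
time: 19.88
tcp_pos: [0.4456, 0.0071, 0.279]
tool_rot: [[-0.332, 0.943, -0.001], [0.943, 0.332, -0.001], [-0.0, -0.001, -1.0]]
wrist_force: [-0.5, -0.1, -3.4]
opening: 0.126
0.001733735490730401
19.925 [0.44500853 0.00700584 0.27810262] [[-3.31522929e-01  9.43443729e-01 -2.54513664e-03]
 [ 9.43446799e-01  3.31523962e-01 -1.68308099e-05]
 [ 8.27894863e-04 -2.40678082e-03 -9.99996761e-01]] [ 0.84378417 -0.03005656 -0.9173197   1.96625578 -0.0258228   1.19626705
  0.27411052] [-0.04779104  0.03852193 -4.87548167]
```

View pics/w16.png

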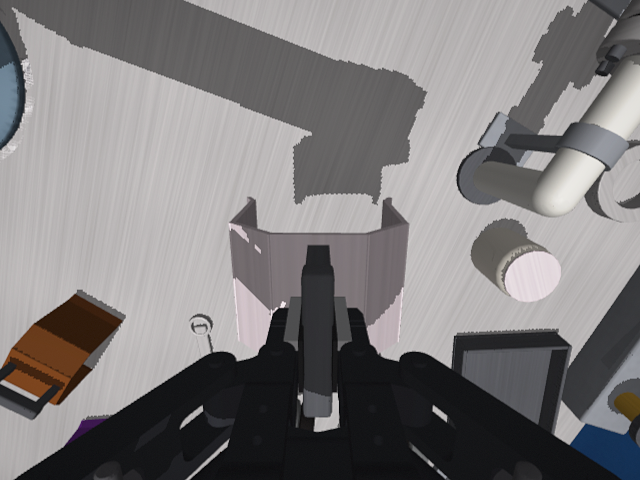

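The shield is held level, with an opening of about 10.7 mm on the 12 mm bar. Now I'll locate the joint axis from earlier wrist views and from the fixed views, where it is now unobstructed.

```bash
python3 - <<'E'
from h import *
import pickle
np.set_printoptions(precision=4,suppress=True)
def P(t): return pickle.load(open(f"pics/w{t}.pkl","rb"))
def ax(n,a,b,z=.130):
    A,B=onz("w",a,z,P(n)),onz("w",b,z,P(n)); print(n,"len",np.linalg.norm(A-B),"mid",(A+B)/2,"yaw",np.arctan2(-(A-B)[0],(A-B)[1])); return (A+B)/2
m=ax(3,(115,166.3),(455,166.3)); ax(2,(158,215),(434,214))
print(proj("scene",m),proj("side",m))
crop("pics/scene5.png",270,280,90,140,4,"pics/q1.png");crop("pics/side5.png",140,250,120,150,4,"pics/q2.png")
a=cv2.imread("pics/q1.png");b=cv2.imread("pics/q2.png");o=np.zeros((600,800,3),np.uint8);o[:560,:300]=a[:,:300];o[:600,310:790]=b;cv2.imwrite("pics/q15.png",o)
E
```

```text
3 len 0.2989556875156706 mid [0.6428 0.2255 0.13  ] yaw -0.15009454854961032
2 len 0.300214639501912 mid [0.6429 0.2259 0.13  ] yaw -0.14843944005438675
[314.7065 342.6835] [201.5863 318.912 ]
```

View pics/q15.png

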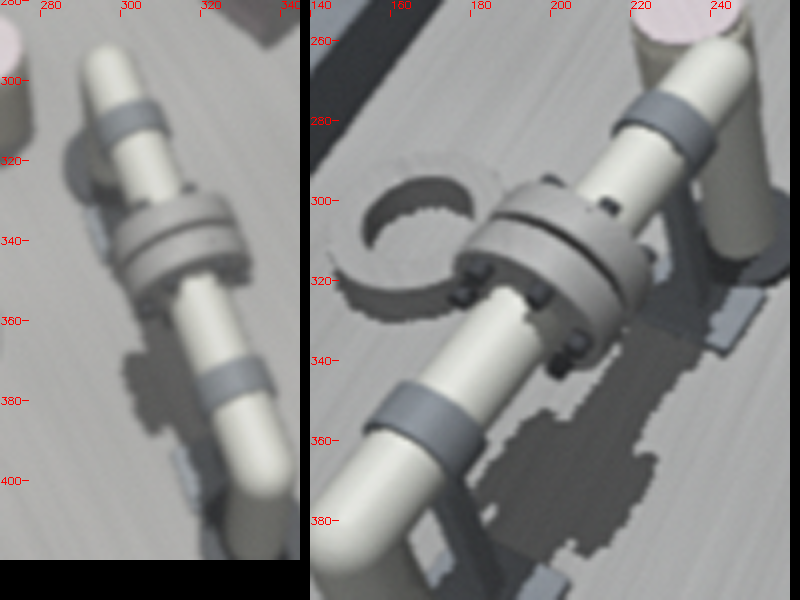

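```bash
python3 -m crank '[[10,10,22,0,0,-0.06,255],[40,44,24,0,0,-0.12,255],[72,80,24,0,0,-0.18,255],[105,117,24,0,0,-0.25,255],[138,154,24,0,0,-0.32,255],[168,188,24,0,0,-0.39,255],[188,210,24,0,0,-0.45,255],[197,219,24,0,0,-0.487,255]]'; python3 -m crank '[[0,0,0,0,0,0,255],[0,0,0,0,0,0,255],[0,0,0,0,0,0,255]]'; python3 snap.py 17; python3 - <<'E'
from h import *
for i in ("scene","side"): cv2.imwrite(f"pics/{i}8.png",get_image(i)[:,:,::-1])
crop("pics/scene8.png",250,220,130,180,3,"pics/q1.png");crop("pics/side8.png",130,200,130,180,3,"pics/q2.png")
a=cv2.imread("pics/q1.png");b=cv2.imread("pics/q2.png");cv2.imwrite("pics/q16.png",np.hstack([a,b]))
for z in(.168,.13): print(proj("scene",[.6428,.2257,z]),proj("side",[.6428,.2257,z]))
E
```

```text
time: 20.92
tcp_pos: [0.6425, 0.228, 0.2991]
tool_rot: [[0.147, 0.989, -0.006], [0.989, -0.147, 0.0], [-0.001, -0.006, -1.0]]
wrist_force: [-0.5, -0.5, -3.3]
opening: 0.124
time: 21.3
tcp_pos: [0.6429, 0.2249, 0.3028]
tool_rot: [[0.149, 0.989, -0.001], [0.989, -0.149, -0.001], [-0.001, -0.001, -1.0]]
wrist_force: [0.2, 0.1, -3.7]
opening: 0.126
0.0005477057758988787
21.35 [0.64299469 0.22500418 0.30316453] [[ 1.49248258e-01  9.88799707e-01 -3.12436331e-04]
 [ 9.88799253e-01 -1.49248493e-01 -9.61775230e-04]
 [-9.97633717e-04 -1.65393533e-04 -9.99999489e-01]] [ 0.20917612  0.54224105 -0.89193608  1.38860517  0.4198566   1.40742878
 -0.82877638] [-1.10989988  0.18787005 -4.31958799]
[314.88666898 335.61461316] [197.50262458 304.99335679]
[314.75075223 342.74723403] [201.54277741 319.00061402]
```

View pics/w17.png

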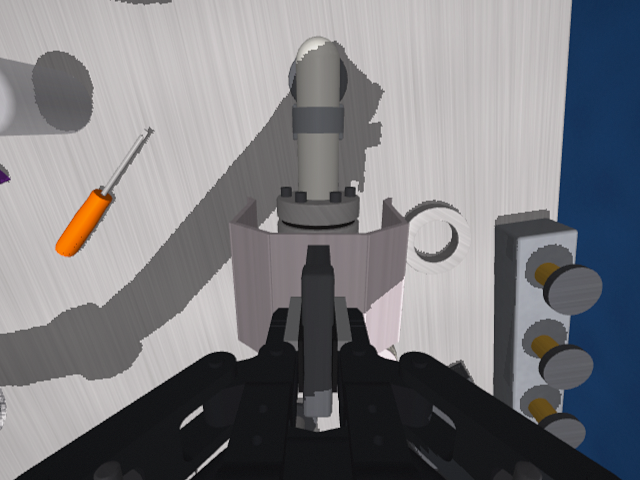

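View pics/q16.png

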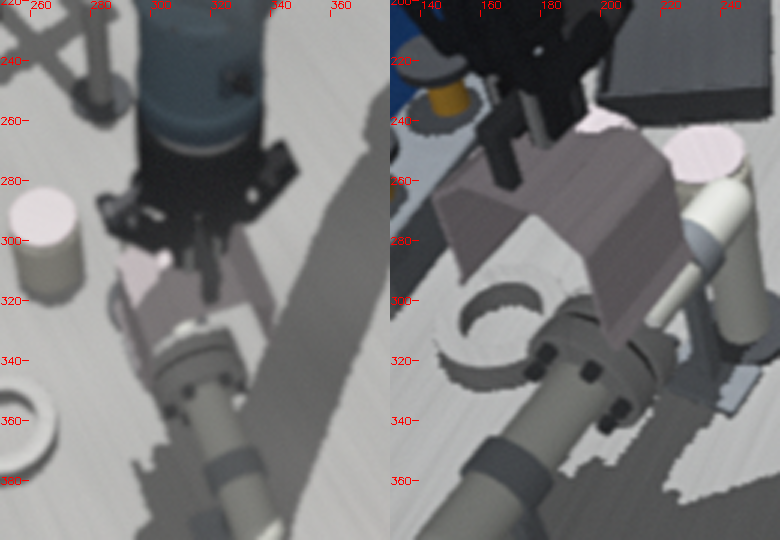

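```bash
python3 - <<'E'
from h import *
import pickle
np.set_printoptions(precision=4,suppress=True)
c=pickle.load(open("pics/w17.pkl","rb"))
u=np.array([np.cos(-.149+np.pi/2),np.sin(-.149+np.pi/2)]);n=np.array([u[1],-u[0]])
t=np.array([.643,.225])
for q,z in [((319,150),.13),((319,100),.13),((318,224),.168)]:
    p=onz("w",q,z,c);print(p,"across mm",1e3*(p[:2]-t)@n,"along",1e3*(p[:2]-t)@u)
crop("pics/w17.png",260,170,120,80,6,"pics/q17.png")
E
```

```text
[0.6526 0.2847 0.13  ] across mm 0.6099590923974434 along 60.42328314775375
[0.6586 0.3248 0.13  ] across mm 0.5931804586222061 along 101.03690937434766
[0.6432 0.2288 0.168 ] across mm -0.32612059148734845 along 3.7497512205520875
```

View pics/q17.png

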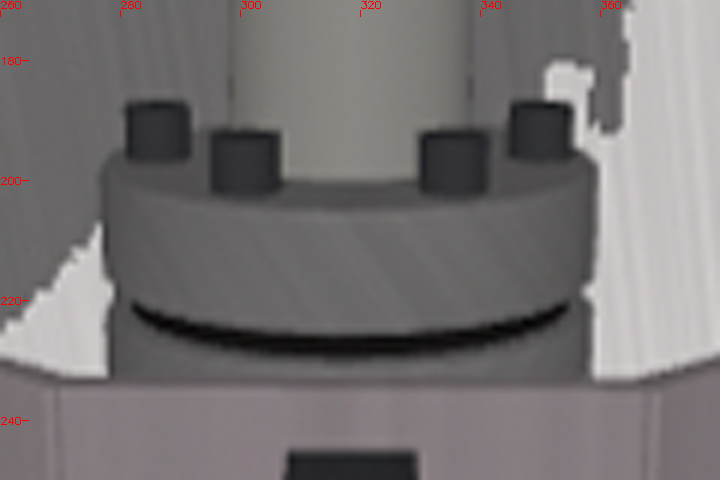

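Across the pipe the error is under 1 mm. The flange seam at row 227 puts the joint's middle within about 1 mm along the pipe. Lowering slowly.

```bash
python3 -m crank '[[0,1,-10,0,0,0,255],[0,1,-22,0,0,0,255],[0,1,-34,0,0,0,255],[0,1,-46,0,0,0,255],[0,1,-58,0,0,0,255],[0,1,-68,0,0,0,255],[0,1,-76,0,0,0,255],[0,1,-76,0,0,0,255]]'; python3 - <<'E'
from h import *
for i in ("scene","side"): cv2.imwrite(f"pics/{i}9.png",get_image(i)[:,:,::-1])
crop("pics/scene9.png",250,220,130,180,3,"pics/q1.png");crop("pics/side9.png",130,200,130,180,3,"pics/q2.png")
a=cv2.imread("pics/q1.png");b=cv2.imread("pics/q2.png");cv2.imwrite("pics/q18.png",np.hstack([a,b]))
E
```

```text
time: 22.45
tcp_pos: [0.6428, 0.2268, 0.2264]
tool_rot: [[0.148, 0.989, -0.002], [0.989, -0.148, -0.001], [-0.001, -0.001, -1.0]]
wrist_force: [0.6, 0.3, -3.7]
opening: 0.123
```

View pics/q18.png

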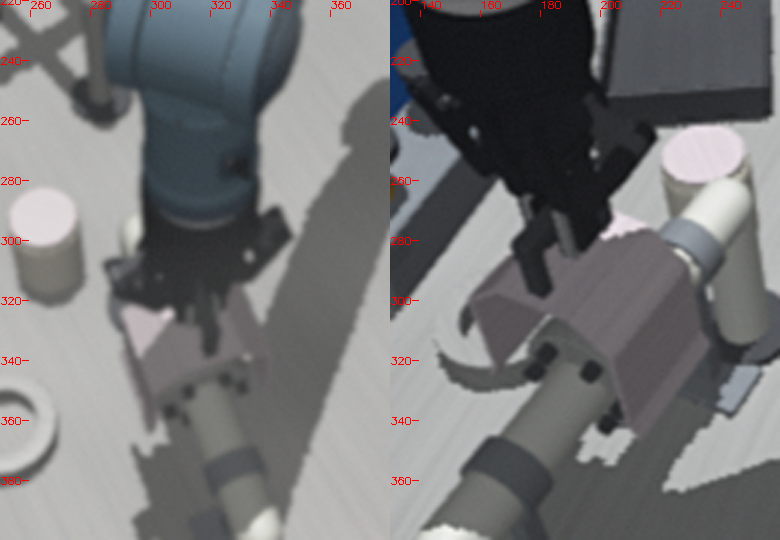

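The shield straddles the flanges with no side force. Continuing down.

```bash
python3 -m crank '[[0,-1,-10,0,0,0,255],[0,-1,-20,0,0,0,255],[0,-1,-30,0,0,0,255],[0,-1,-37,0,0,0,255],[0,-1,-41,0,0,0,255],[0,-1,-43,0,0,0,255],[0,-1,-43,0,0,0,255]]'
```

```text
time: 23.42
tcp_pos: [0.6433, 0.2262, 0.1845]
tool_rot: [[0.148, 0.989, 0.0], [0.989, -0.148, 0.0], [0.0, 0.0, -1.0]]
wrist_force: [0.1, 0.3, -2.7]
opening: 0.12
```

```bash
python3 -m crank '[[0,0,-2,0,0,0,255],[0,0,-3,0,0,0,255],[0,0,-4,0,0,0,255],[0,0,-4,0,0,0,255]]';python3 -m crank '[[0,0,-1,0,0,0,255],[0,0,-2,0,0,0,255],[0,0,-2,0,0,0,255]]'
```

```text
time: 23.92
tcp_pos: [0.6431, 0.2261, 0.1803]
tool_rot: [[0.148, 0.989, -0.0], [0.989, -0.148, -0.0], [-0.0, -0.0, -1.0]]
wrist_force: [0.1, -0.6, -3.6]
opening: 0.126
time: 24.3
tcp_pos: [0.6433, 0.2262, 0.179]
tool_rot: [[0.148, 0.989, 0.0], [0.989, -0.148, -0.0], [0.0, 0.0, -1.0]]
wrist_force: [-1.2, -1.0, -0.2]
opening: 0.125
```

```bash
python3 -m crank '[[0,0,-1,0,0,0,255],[0,0,-1,0,0,0,255],[0,0,-1,0,0,0,255]]'; python3 - <<'E'
from h import *
for i in ("scene","side"): cv2.imwrite(f"pics/{i}10.png",get_image(i)[:,:,::-1])
crop("pics/scene10.png",250,260,130,150,4,"pics/q1.png");crop("pics/side10.png",130,240,130,150,4,"pics/q2.png")
a=cv2.imread("pics/q1.png")[:,100:480];b=cv2.imread("pics/q2.png")[:,100:520];cv2.imwrite("pics/q19.png",np.hstack([a,b]))
E
```

```text
time: 24.68
tcp_pos: [0.6434, 0.2263, 0.1789]
tool_rot: [[0.149, 0.989, 0.001], [0.989, -0.149, -0.0], [-0.0, 0.001, -1.0]]
wrist_force: [-3.3, -2.4, 5.2]
opening: 0.124
```

View pics/q19.png

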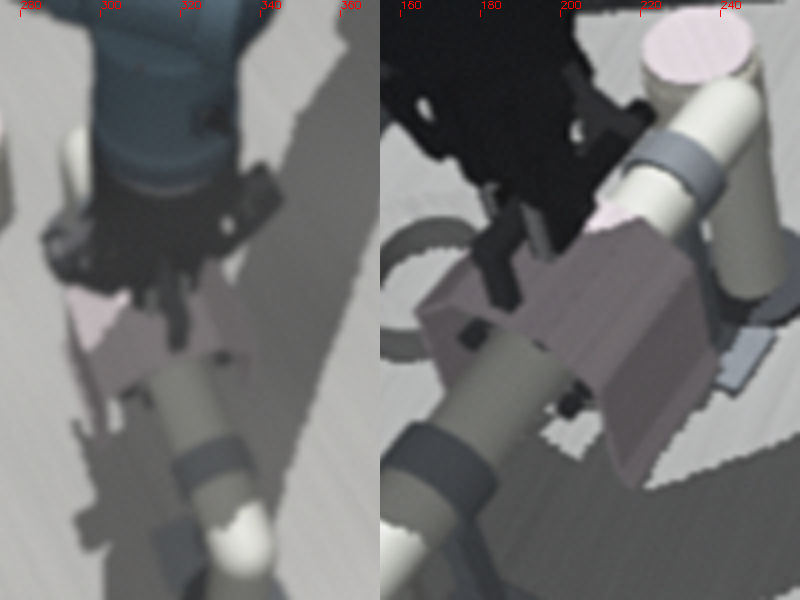

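The roof is on the flanges: the wrist force went from -3.6 to +5.2 N at TCP z 0.179. Releasing.

```bash
python3 -m crank '[[0,0,1,0,0,0,220],[0,0,1,0,0,0,200],[0,0,1,0,0,0,160],[0,0,1,0,0,0,100],[0,0,1,0,0,0,40],[0,0,1,0,0,0,0],[0,0,1,0,0,0,0],[0,0,1,0,0,0,0]]'; python3 -m crank '[[0,0,10,0,0,0,0],[0,0,30,0,0,0,0],[0,0,70,0,0,0,0],[0,-20,110,0,0,0,0],[0,-40,140,0,0,0,0],[0,-40,140,0,0,0,0],[0,-40,140,0,0,0,0]]';python3 snap.py 20; python3 - <<'E'
from h import *
for i in ("scene","side"): cv2.imwrite(f"pics/{i}11.png",get_image(i)[:,:,::-1])
E
```

```text
time: 25.78
tcp_pos: [0.6432, 0.2261, 0.1784]
tool_rot: [[0.148, 0.989, 0.0], [0.989, -0.148, 0.0], [0.0, 0.0, -1.0]]
wrist_force: [0.2, 0.1, 0.4]
opening: 1.002
time: 26.65
tcp_pos: [0.6428, 0.1867, 0.3188]
tool_rot: [[0.148, 0.989, 0.0], [0.989, -0.148, 0.001], [0.001, 0.0, -1.0]]
wrist_force: [0.4, 0.0, -0.5]
opening: 0.994
0.0015259721939639
26.7 [0.642375   0.18693902 0.31778797] [[ 1.47069162e-01  9.89125360e-01 -1.29742773e-03]
 [ 9.89126211e-01 -1.47069039e-01  1.90277973e-04]
 [-2.60268168e-06 -1.31130380e-03 -9.99999140e-01]] [ 0.28110136  0.50972543 -0.90123341  1.40122477  0.39650045  1.41997835
 -0.76396656] [-0.26295024 -0.30918844 -0.65224193]
```

View pics/w20.png

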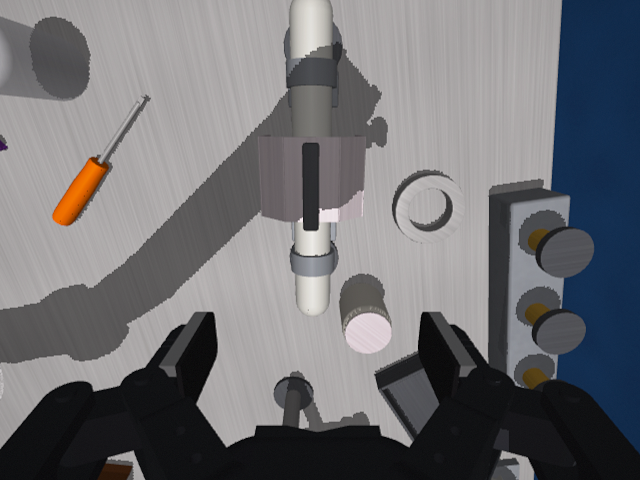

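View pics/side11.png

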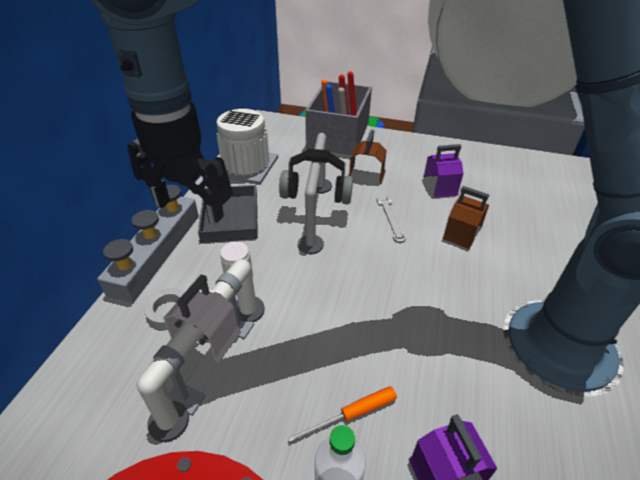

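View pics/scene11.png

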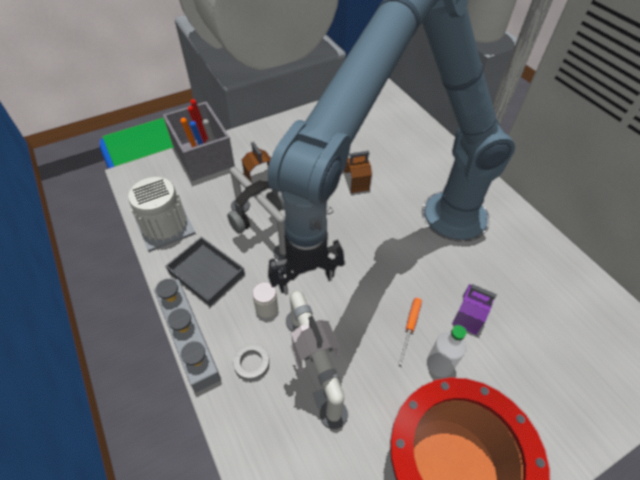

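The shield sits on the joint with its grip bar in w20 from (311,143) to (311,230). The ears still hang level on the rail, and the bystanders appear unmoved. One numeric check before handing in.

```bash
python3 - <<'E'
from h import *
import pickle
np.set_printoptions(precision=4,suppress=True)
c=pickle.load(open("pics/w20.pkl","rb"))
A,B=onz("w",(311,144),.211,c),onz("w",(311,230),.211,c);m=(A+B)/2
print("bar len",np.linalg.norm(A-B),m,"yaw",np.arctan2(-(A-B)[0],(A-B)[1]))
u=np.array([.1485,.989]);n=np.array([.989,-.1485]);d=(m[:2]-[.6428,.2257])*1e3;print("across",d@n,"along",d@u)
c=pickle.load(open("pics/w12.pkl","rb"))
# crown top corners in w12 : rows ~224..265, cols 289..341
p=onz("w",(315.5,245),.186,c);print("crown",p)
for a,b in [("scene0","scene11"),("side0","side11")]:
    x,y=cv2.imread(f"pics/{a}.png"),cv2.imread(f"pics/{b}.png")
    for nm,(lo,hi) in {"orange":((5,180,150),(14,255,255)),"green":((50,120,60),(75,255,255))}.items():
        r=[]
        for i in(x,y):
            h=cv2.inRange(cv2.cvtColor(i,cv2.COLOR_BGR2HSV),lo,hi); h=h[280:,:]; h[:, :280]=0; h[100:,380:]*= (nm=="green")
            mm=cv2.moments(h);r.append((mm["m10"]/max(mm["m00"],1),mm["m01"]/max(mm["m00"],1)))
        print(a,nm,np.round(r,1).tolist())
s=read_state();print(s["time"],s["wrist_force"],s["joint_vel"].max())
E
```

```text
bar len 0.062078126978888884 [0.6433 0.2249 0.211 ] yaw -0.15450027115497086
across 0.626514794239582 along -0.7137268095390296
crown [ 0.5891 -0.2489  0.186 ]
scene0 orange [[413.4, 34.8], [413.5, 34.1]]
scene0 green [[458.6, 51.9], [458.5, 51.9]]
side0 orange [[361.9, 125.6], [361.9, 125.9]]
side0 green [[342.0, 158.9], [341.9, 159.3]]
26.8 [-0.326  -0.4935 -0.5184] 0.004343746209390368
```

```bash
python3 - <<'E'
from h import *
im=cv2.imread("pics/w12.png").astype(float);cv2.imwrite("pics/t_.png",(255*(im/255)**.4).astype(np.uint8));crop("pics/t_.png",260,110,110,230,2,"pics/q1.png")
crop("pics/side11.png",270,120,100,110,4,"pics/q2.png")
a=cv2.imread("pics/q1.png");b=cv2.imread("pics/q2.png");o=np.zeros((460,630,3),np.uint8);o[:460,:220]=a;o[:440,225:625]=b;cv2.imwrite("pics/q21.png",o)
E
```

```text
(no output)
```

View pics/q21.png

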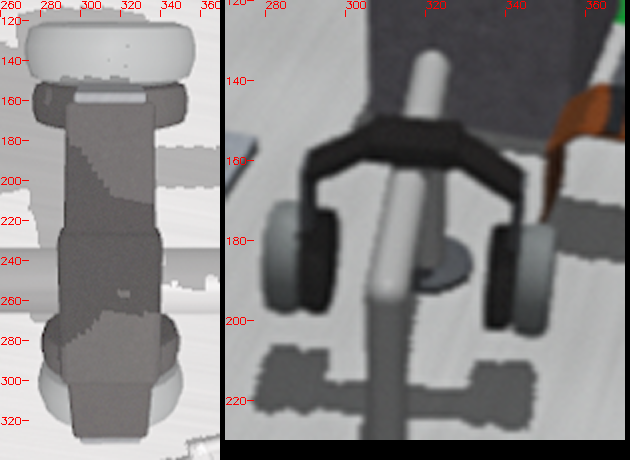

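The crown block spans rows 225–301, so its centre is row 263 rather than my guess of 245. That places it at x ≈ 0.578, on the bar, and hanging level. Handing in.

```bash
python3 -c "
from rig import *
print(sign_off()); print(read_state()['time'])"
```

```text
the job is handed in; nothing more can be done
None
the job is handed in; nothing more can be done
```

The ear defenders now hang on the grab rail, and the spray shield sits on the flange joint. I handed the job in at about 27 s of the 69 s allowed; no verdict was given.

- **Ear defenders:** the last fixed-camera pictures show them level, with a cup on either side and clear of the posts. My first numeric check put the crown 12 mm off the bar. I had used the wrong picture row: with the crown's actual edges it sits within about 2 mm of the bar's axis, roughly at the rail's middle. That correction came from an estimate, not a re-run calculation.
- **Shield:** after release it measured 0.6 mm off across the pipe, 0.7 mm off along it, and 0.006 rad off the pipe's line. It was lowered slowly until the wrist force changed from -3.6 to +5.2 N, with the tool at the height expected for a seated shield.
- **Bystanders:** the screwdriver and bottle moved less than 1 pixel between the first and last pictures. I checked the others only by eye, and they looked unmoved. The robot ended clear of everything.

**Disagreement with the task text:** the fingertips are about 30 mm farther back than stated, roughly 5 mm behind the TCP when shut instead of 25 mm ahead. Because of this, the first two attempts to grip the ear defenders closed on air just above the crown, without touching it. I measured the offset in the wrist and side pictures and corrected for it.

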